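# Show the loose bearing of a sale lot

### The job

Book in this sale lot and show its fault: first turn the jar of spare bolts where it stands, so that its paper ticket faces the scanner's window, and let go of it. Then tap the hold-down bolts in front of the three bearing blocks from above to find the loose one, which sinks when pushed and stays down, and with the fingers lift the oil cap on that same block at least half open, leaving the other caps shut. Finish while still holding that cap open for the inspector, and do not disturb the bottles and the spanner.

Things in the scene. Friction and masses are not known exactly. Their poses are not given: they have to be found in the camera images.
- bed: Bearing stand: grey steel bed 190 x 350 x 40 mm, fixed, with three alike dark bearing blocks in a row 110 mm apart on a 24 mm shaft. Origin: centre of the underside; y runs along the row (to the 'left' block), x from the bolts towards the cap hinges, z up. Block housings are 75 (x) by 50 (y) mm, tops 85 mm above the table.
- scanner: Ticket scanner: fixed grey block 60 x 70 mm, 65 mm high, on a 90 mm square black foot. Origin: centre of the underside. Its dark window is on the -x side and looks along its own -x; a dark strip on top runs along that edge.
- scanner_window (a point): Centre of the scanner's window, 38 mm above the table.
- jar: Jar of spare bolts: upright amber glass cylinder, 54 mm diameter, 95 mm high with its flat steel lid, about 0.3 kg, loose, its middle about 90 mm in front of the scanner window. Origin: centre of the underside. A white paper ticket is stuck on its own +x side and folded over the lid edge there. At the start it is turned 0.7 to 1.4 rad anticlockwise (from above) from facing the window.
- jar_ticket (a point): Middle of the ticket on the jar's wall, 27 mm out from the axis and 40 mm up.
- green_bottle: Bystander: closed green glass bottle, 60 mm wide, 190 mm high. Origin: centre of the underside.
- stubby_bottle: Bystander: closed amber glass bottle, 62 mm wide, 150 mm high. Origin: centre of the underside.
- spanner: Bystander: steel spanner lying flat on the table. Origin: centre of its underside.
- bolt_left (a joint): How far the hold-down bolt of the left (bed +y) block has sunk, m: 0 as found. A tight bolt stops a push at once (under 2 mm even at 25 N); the loose one slides down 9 mm against about 3 N of friction and stays down. All three look alike and stand equally high at the start.
- bolt_left_top (a point): Centre of the flat top of that bolt's hex head (24 mm across, standing 14 mm out of its collar), 72 mm above the table, 60 mm from the bed's middle on the bed's -x side; it moves with the bolt.
- cap_left (a joint): Opening angle of the aluminium oil cap on top of the left (bed +y) block, rad: 0 shut, 1.35 at the stop. The hinge runs along the bed's y on the +x side; the front (-x) edge rises. It falls shut by its own weight (0.1 kg) from any angle, with hardly any friction.
- cap_left_tab (a point): Grip point of that cap's upright tab at the cap's front edge: 14 mm wide (bed y), 10 mm thick (x), 30 mm high; its top is 10 mm above this point, its root 20 mm below. Shut, the point is 112 mm above the table, 58 mm in front of (-x) and 24 mm above the hinge; it moves with the cap. The cap below it is a tongue no wider than the tab.
- cap_left_hinge (a point): Point on that cap's hinge axis (along the bed's y), 88 mm above the table; fixed to the bed.
- bolt_mid (a joint): How far the hold-down bolt of the middle block has sunk, m: 0 as found. A tight bolt stops a push at once (under 2 mm even at 25 N); the loose one slides down 9 mm against about 3 N of friction and stays down. All three look alike and stand equally high at the start.
- bolt_mid_top (a point): Centre of the flat top of that bolt's hex head (24 mm across, standing 14 mm out of its collar), 72 mm above the table, 60 mm from the bed's middle on the bed's -x side; it moves with the bolt.
- cap_mid (a joint): Opening angle of the aluminium oil cap on top of the middle block, rad: 0 shut, 1.35 at the stop. The hinge runs along the bed's y on the +x side; the front (-x) edge rises. It falls shut by its own weight (0.1 kg) from any angle, with hardly any friction.
- cap_mid_tab (a point): Grip point of that cap's upright tab at the cap's front edge: 14 mm wide (bed y), 10 mm thick (x), 30 mm high; its top is 10 mm above this point, its root 20 mm below. Shut, the point is 112 mm above the table, 58 mm in front of (-x) and 24 mm above the hinge; it moves with the cap. The cap below it is a tongue no wider than the tab.
- cap_mid_hinge (a point): Point on that cap's hinge axis (along the bed's y), 88 mm above the table; fixed to the bed.
- bolt_right (a joint): How far the hold-down bolt of the right (bed -y) block has sunk, m: 0 as found. A tight bolt stops a push at once (under 2 mm even at 25 N); the loose one slides down 9 mm against about 3 N of friction and stays down. All three look alike and stand equally high at the start.
- bolt_right_top (a point): Centre of the flat top of that bolt's hex head (24 mm across, standing 14 mm out of its collar), 72 mm above the table, 60 mm from the bed's middle on the bed's -x side; it moves with the bolt.
- cap_right (a joint): Opening angle of the aluminium oil cap on top of the right (bed -y) block, rad: 0 shut, 1.35 at the stop. The hinge runs along the bed's y on the +x side; the front (-x) edge rises. It falls shut by its own weight (0.1 kg) from any angle, with hardly any friction.
- cap_right_tab (a point): Grip point of that cap's upright tab at the cap's front edge: 14 mm wide (bed y), 10 mm thick (x), 30 mm high; its top is 10 mm above this point, its root 20 mm below. Shut, the point is 112 mm above the table, 58 mm in front of (-x) and 24 mm above the hinge; it moves with the cap. The cap below it is a tongue no wider than the tab.
- cap_right_hinge (a point): Point on that cap's hinge axis (along the bed's y), 88 mm above the table; fixed to the bed.
There are look-alikes about, which are no part of the job. Leave any yellow look-alike of the jar alone.

How it is judged (in metres and radians):
On the way, in this order (a step that is already met when the one before it is completed fails the run):
1. the jar stands with its ticket facing the scanner, released (angle between jar's own z axis and vertical below 0.1 rad and height (world z) of jar below 0.006 m and distance of jar from where it was at the start of the episode below 0.03 m and angle between the x axis of jar and the x axis of scanner, either way round below 0.25 rad and x of scanner_window in the frame of jar above 0.03 m and contact force between jar and the fingers below 0.1 N), for 0.3 s.
2. the loose bolt has been found: it is pushed down (value of joint any of bolt_left, bolt_mid, bolt_right above 0.004 m), for 0.1 s.
3. the cap of the loose bolt's block is held open (((value of joint bolt_left above 0.004 m and value of joint cap_left above 0.6 rad and contact force between cap_left and the fingers above 0.2 N and contact force between cap_left and jar below 0.1 N and contact force between cap_left and green_bottle below 0.1 N and contact force between cap_left and stubby_bottle below 0.1 N and contact force between cap_left and spanner below 0.1 N and value of joint each of cap_mid, cap_right below 0.1 rad) or (value of joint bolt_mid above 0.004 m and value of joint cap_mid above 0.6 rad and contact force between cap_mid and the fingers above 0.2 N and contact force between cap_mid and jar below 0.1 N and contact force between cap_mid and green_bottle below 0.1 N and contact force between cap_mid and stubby_bottle below 0.1 N and contact force between cap_mid and spanner below 0.1 N and value of joint each of cap_left, cap_right below 0.1 rad) or (value of joint bolt_right above 0.004 m and value of joint cap_right above 0.6 rad and contact force between cap_right and the fingers above 0.2 N and contact force between cap_right and jar below 0.1 N and contact force between cap_right and green_bottle below 0.1 N and contact force between cap_right and stubby_bottle below 0.1 N and contact force between cap_right and spanner below 0.1 N and value of joint each of cap_left, cap_mid below 0.1 rad))), for 0.2 s.
At the end, for the whole second after the job is handed in: Loose bolt down over 4 mm; its cap open over 0.6 rad on the fingers alone (over 0.2 N); other caps under 0.1 rad; jar upright, released, within 30 mm of its start, ticket facing the window within 0.25 rad; bystanders within 30 mm of their places (all of step 1 and ((value of joint bolt_left above 0.004 m and value of joint cap_left above 0.6 rad and contact force between cap_left and the fingers above 0.2 N and contact force between cap_left and jar below 0.1 N and contact force between cap_left and green_bottle below 0.1 N and contact force between cap_left and stubby_bottle below 0.1 N and contact force between cap_left and spanner below 0.1 N and value of joint each of cap_mid, cap_right below 0.1 rad) or (value of joint bolt_mid above 0.004 m and value of joint cap_mid above 0.6 rad and contact force between cap_mid and the fingers above 0.2 N and contact force between cap_mid and jar below 0.1 N and contact force between cap_mid and green_bottle below 0.1 N and contact force between cap_mid and stubby_bottle below 0.1 N and contact force between cap_mid and spanner below 0.1 N and value of joint each of cap_left, cap_right below 0.1 rad) or (value of joint bolt_right above 0.004 m and value of joint cap_right above 0.6 rad and contact force between cap_right and the fingers above 0.2 N and contact force between cap_right and jar below 0.1 N and contact force between cap_right and green_bottle below 0.1 N and contact force between cap_right and stubby_bottle below 0.1 N and contact force between cap_right and spanner below 0.1 N and value of joint each of cap_left, cap_mid below 0.1 rad)) and distance of each of green_bottle, stubby_bottle, spanner from where it was at the start of the episode below 0.03 m); the arm keeps its last pose, push and grip.
It fails at once if a cap is opened (more than 0.3 rad) on a block whose bolt has not been found loose ((value of joint cap_left above 0.3 rad and not (value of joint bolt_left above 0.004 m)) or (value of joint cap_mid above 0.3 rad and not (value of joint bolt_mid above 0.004 m)) or (value of joint cap_right above 0.3 rad and not (value of joint bolt_right above 0.004 m))).
It fails at once if the jar is tipped (0.4 rad) (angle between jar's own z axis and vertical above 0.4 rad).
It fails at once if a bottle or the spanner is moved by more than 30 mm or a bottle tipped (distance of any of green_bottle, stubby_bottle, spanner from where it was at the start of the episode above 0.03 m or angle between any of green_bottle, stubby_bottle's own z axis and vertical above 0.4 rad).
It also fails if it takes over 58 s, if anything falls off the work surface, if the arm or the gripper's body presses on something with over 40 N, if the wrist force passes 120 N, or if a joint passes its speed limit or range.

### The arm

A 6-joint arm with a two-finger parallel gripper is mounted at the origin on the work surface. World frame = base frame: x ahead of the robot, y to its left, z up, the work surface at z = 0. Lengths are in mm, angles in degrees, forces in N, time in s.
With the tool pointing down it reaches from about 300 to 850 mm from the base axis. Payload 4.2 kg.
Tool frame: the origin (TCP) lies at the very end of the fingers, on their centre line; the grasp point (between the pads) lies 19 mm behind it; z points along the fingers, y is the direction in which the jaws open and shut (so a half turn about z gives the same grasp; the last joint's range is limited). The gripper opens to 91 mm and grips with 3 to 60 N. Pads are 32 mm wide; open, the fingers measure 118 mm over their backs; the gripper's body (76 mm by 178 mm) begins 60 mm behind the grasp point.
Start: joints at [-1.146, 18.312, 89.639, -0, 72.044, -1.146], TCP at [575.018, 0, 192.776] pointing down, gripper open.
Joint ranges: [-177.97, 177.97], [-48.28, 115.42], [12.27, 149.76], [-77.06, 257.06], [2.81, 150.46], [-146.56, 146.56]. Speed limits (degrees/s): [147.25, 147.25, 180, 180, 180, 180].

### API

Orientations are given as [roll, pitch, yaw] about the fixed x, y, z axes, in that order (R = Rz(yaw) Ry(pitch) Rx(roll)).
In Python, from workcell import telemetry, grab_frame, job gives the robot as it stands.
- The arm moves only by the tool drive_tool, never from a script. Its argument "moves" is a list of rows, each an object of numbers: "claw": the closure, from -1 (fully open) to 1 (shut); "dx", "dy", "dz": the shift along the tool's x, y, z in units of 20 mm (1.0 is 20 mm); "yaw": the turn about the tool's z in units of 0.15 rad (1.0 is 0.15 rad). In form: [{"claw": .., "dx": .., "dy": .., "dz": .., "yaw": ..}, ...]. A call has 1 to 5 rows; each row shifts and turns the pose as measured when the row begins, along the tool's axes as they then stand; what a row does not reach is not made up. A row lasts 1/8 s, in which the tool goes at most 62.5 mm and 10.7 degrees, less where a joint would pass 70% of its speed; a pose out of reach is approached as far as the arm can. A call with a number of a shift or a turn outside -1 to 1 is refused whole. A call with a gripper value outside its range is refused whole. The fingers move at their own pace and stop on an object; "grip_force" is the grip in N (left out, the last holds). Time passes only in rows, so rows that do not move let the fingers close. It gives the time, the measured TCP pose, the force and the opening at its end, in the units of the state.
- telemetry.state(): the state, without advancing time (a new reading comes with each control period).
- grab_frame(name): name is "scene" or "side" or "wrist"; returns a dict with "color" (420x560x3 uint8, blue, green, red), "vertical_fov" (degrees; the focal length in pixels is half the picture's height over the tangent of half this angle, whatever the lens; pixels are square), "cx", "cy" (the principal point, pixels), "pose" (4x4, takes a point from camera to world coordinates). Camera axes: x right, y down, z forward; pixel columns grow to the right and rows downward; lengths in mm; the calibration is good to about 2 mm. A picture is of the moment at which its call begins. There is no depth.
- job.job_done(): hands the job in, once; it reports no verdict.
The state is a dict: "time_s": time; "qpos": joint angles; "qvel": joint speeds; "effort": joint torques, N m; "ee_pos": TCP position; "ee_rot": TCP orientation; "force": force on the tool from outside, world axes, zero at the start; "torque": the same for the moment, N m; "gripper_width": finger opening in mm.
Only numpy, scipy, OpenCV 4.12 (cv2) and the standard library are available. Lean on these libraries where they do the work, as an engineer would, in place of code of your own. Each camera call takes 0.05 s, during which the arm holds its last target.

## Working session

There is one attempt and no reset: what is moved stays moved. The work goes in short steps, Python scripts to look and compute and a tool call to move; the robot and the scene stay as the last step left them, time stands still between calls to the robot, and variables do not carry over. Pictures are saved under pics/ and viewed, and the job is handed in when it is done.

Besides the shell and the picture viewer there is one more tool, called after "Request:" as name([rows], argument=value, ...), one row to a line, values as JSON. drive_tool: Moves the arm, as the interface text tells. Its arguments: {"type":"object","properties":{"moves":{"type":"array"},"grip_force":{"type":"number"}},"required":["moves"]}

```bash
mkdir -p pics; ls
python3 - <<'E'
from workcell import telemetry, grab_frame, job
import cv2,numpy as np
for n in ["scene","side","wrist"]:
    f=grab_frame(n); cv2.imwrite(f"pics/{n}0.png",f["color"]); print(n,f["vertical_fov"],f["cx"],f["cy"],np.round(f["pose"],3).tolist(), [k for k in f])
print(telemetry.state())
E
```

```text
pics
scene 47.30419137583243 266.0087308100363 203.23814730557217 [[-0.731, 0.477, -0.488, 1179.657], [0.682, 0.531, -0.502, 638.62], [0.02, -0.7, -0.714, 1053.439], [0.0, 0.0, 0.0, 1.0]] ['color', 'vertical_fov', 'cx', 'cy', 'pose']
side 46.931681028077904 278.3118165294587 220.7339054160514 [[0.911, -0.283, 0.298, 72.912], [-0.411, -0.64, 0.649, -1046.966], [0.007, -0.714, -0.7, 1183.798], [0.0, 0.0, 0.0, 1.0]] ['color', 'vertical_fov', 'cx', 'cy', 'pose']
wrist 71.12280822438815 277.91814655904284 208.29877327334702 [[1.0, -0.0, -0.001, 574.275], [-0.0, -0.971, -0.24, 66.493], [-0.001, 0.24, -0.971, 382.717], [0.0, 0.0, 0.0, 1.0]] ['color', 'vertical_fov', 'cx', 'cy', 'pose']
{'time_s': 0.15, 'qpos': array([-1.14806407e+00,  1.83430156e+01,  8.96879010e+01, -1.41476419e-03,
        7.20453545e+01, -1.14642668e+00]), 'qvel': array([ 0.0082656 , -0.05450195, -0.31090557, -0.01694704, -0.02039423,
        0.00981064]), 'effort': array([-5.72294630e-04, -4.12774551e+01, -2.32154489e+01,  7.26667210e-02,
        4.33494255e-02, -9.00343002e-05]), 'ee_pos': array([ 5.74603207e+02, -2.12270798e-02,  1.92132162e+02]), 'ee_rot': array([-1.79923717e+02, -1.80986251e-04,  8.99987995e+01]), 'force': array([-0.09625455, -0.22725507,  0.58180377]), 'torque': array([-0.0465531 , -0.04868629,  0.00630053]), 'gripper_width': 91.02218382994165}
```

View pics/scene0.png

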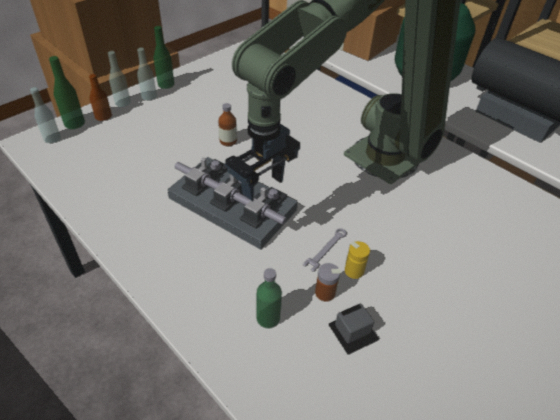

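View pics/side0.png

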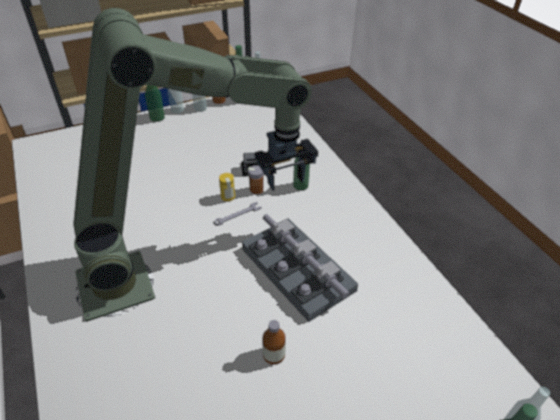

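View pics/wrist0.png

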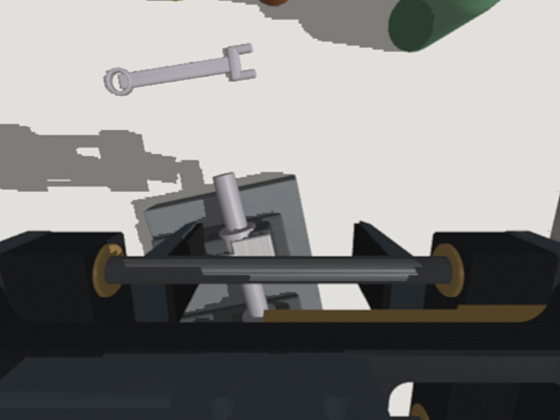

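```bash
cat > h.py <<'E'
import cv2,numpy as np
from workcell import telemetry, grab_frame, job
def cam(f):
    h=f["color"].shape[0]; F=h/2/np.tan(np.radians(f["vertical_fov"]/2))
    return F,f["cx"],f["cy"],np.array(f["pose"])
def ray(f,u,v):
    F,cx,cy,P=cam(f); d=P[:3,:3]@np.array([(u-cx)/F,(v-cy)/F,1]); return P[:3,3],d/np.linalg.norm(d)
def onz(f,u,v,z):
    o,d=ray(f,u,v); return o+d*(z-o[2])/d[2]
def proj(f,p):
    F,cx,cy,P=cam(f); q=P[:3,:3].T@(np.array(p)-P[:3,3]); return np.array([cx+F*q[0]/q[2],cy+F*q[1]/q[2]])
def tri(*fuv):
    A=np.zeros((3,3));b=np.zeros(3)
    for f,u,v in fuv:
        o,d=ray(f,u,v);M=np.eye(3)-np.outer(d,d);A+=M;b+=M@o
    return np.linalg.solve(A,b)
def crop(f,x0,y0,w,h,s,name):
    c=f["color"][y0:y0+h,x0:x0+w]; cv2.imwrite("pics/"+name,cv2.resize(c,None,fx=s,fy=s,interpolation=cv2.INTER_CUBIC))
E
python3 - <<'E'
from h import *
import pickle
fs={n:grab_frame(n) for n in ["scene","side"]}
pickle.dump(fs,open("f0.pkl","wb"))
crop(fs["scene"],250,220,160,140,5,"sc_jar.png")
crop(fs["side"],190,140,140,100,5,"si_jar.png")
crop(fs["side"],220,200,160,130,5,"si_bed.png")
crop(fs["scene"],150,120,160,130,5,"sc_bed.png")
E
```

```text
(no output)
```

View pics/sc_jar.png

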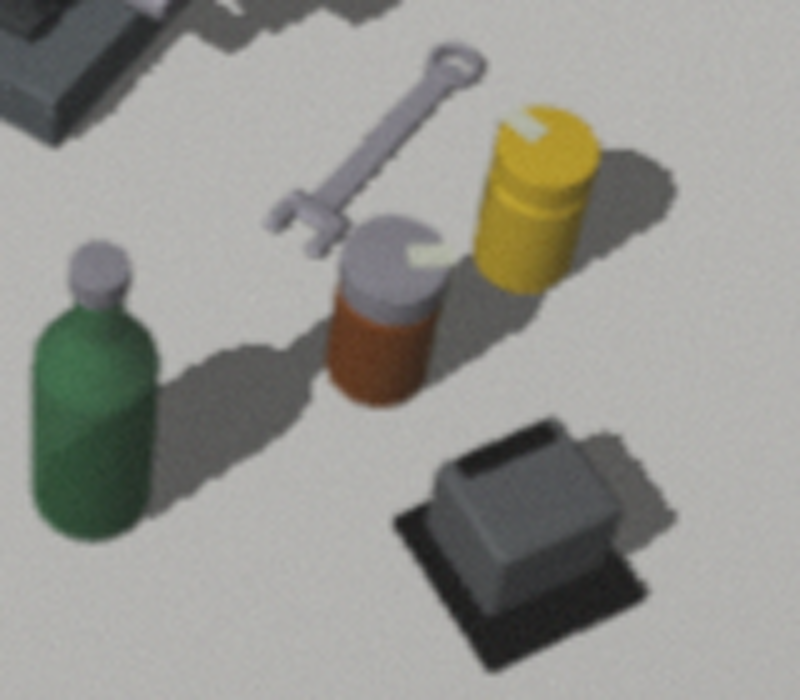

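View pics/si_jar.png

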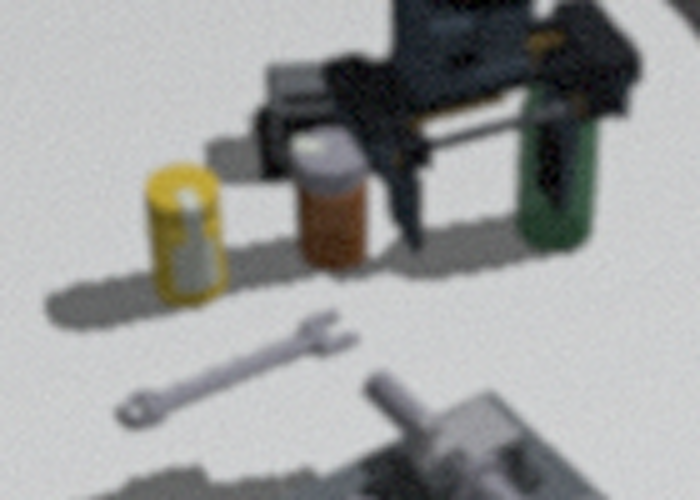

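View pics/si_bed.png

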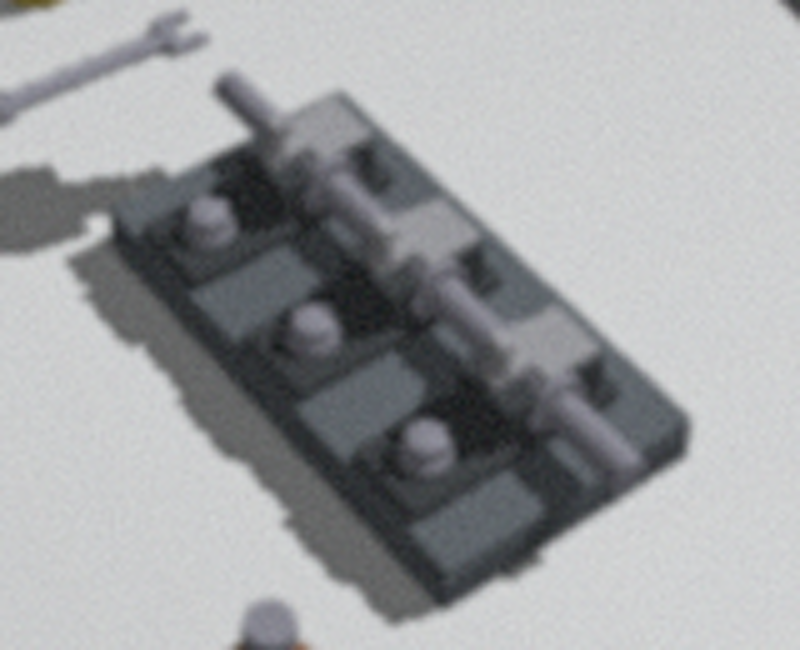

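View pics/sc_bed.png

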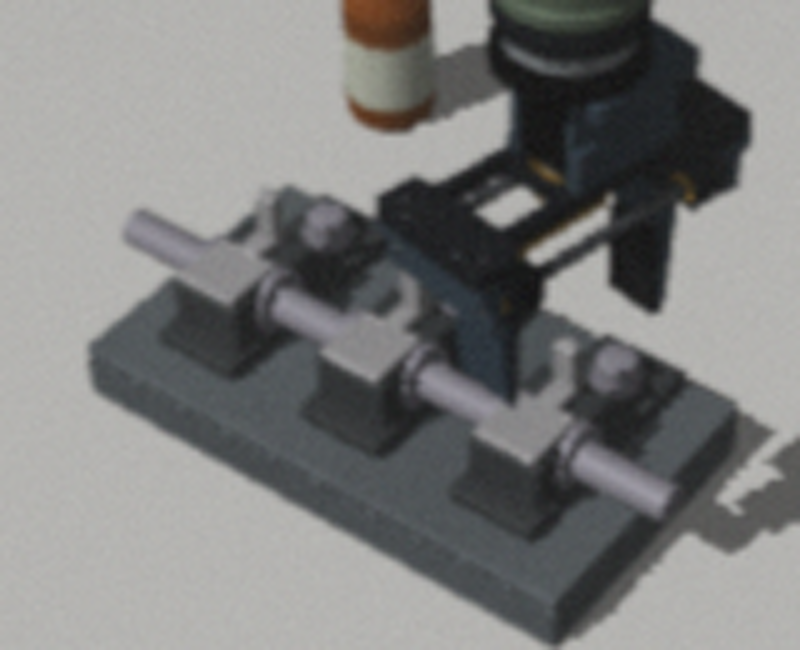

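Run:
```python
from h import *
import pickle
fs=pickle.load(open("f0.pkl","rb"));S,D=fs["scene"],fs["side"]
s=lambda u,v,x0,y0:(u/5+x0,v/5+y0)
r=lambda n,p:print(n,np.round(p,1))
j=s(393,260,250,220); k=s(328,160,190,140)
r("jar sc z95",onz(S,*s(393,262,250,220),95)); r("jar si z95",onz(D,*s(328,160,190,140),95))
for q in [(408,255),(455,250)]: r("ticket sc",onz(S,*s(*q,250,220),95))
r("ticket si",onz(D,*s(308,145,190,140),95))
r("yellow",onz(S,*s(550,150,250,220),95))
for q in [(440,470),(557,420),(618,510),(497,590)]: r("scanner top",onz(S,*s(*q,250,220),65))
for q in [(395,520),(490,670),(648,592)]: r("foot",onz(S,*s(*q,250,220),3))
r("green base",onz(S,*s(95,500,250,220),0))
r("green cap",onz(S,*s(100,255,250,220),190))
for q in [(208,205),(313,318),(427,435)]: r("bolt si",onz(D,*s(*q,220,200),72))
for q in [(325,212),(618,357)]: r("bolt sc",onz(S,*s(*q,150,120),72))
for q in [(112,215),(340,92),(690,420),(440,590)]: r("bedcorner si z40",onz(D,*s(*q,220,200),40))
for q in [(268,192),(413,280),(566,342)]: r("tabtop sc",onz(S,*s(*q,150,120),122))
for q in [(315,150),(422,240),(535,350)]: r("tabtop si?",onz(D,*s(*q,220,200),122))
r("stubby",onz(S,*s(390,105,150,120),0))
for q in [(455,60),(310,215)]: r("spanner",onz(S,*s(*q,250,220),5))
```

```text
jar sc z95 [572.  241.9  95. ]
jar si z95 [565.4 222.7  95. ]
ticket sc [563.3 244.   95. ]
ticket sc [543.7 257.7  95. ]
ticket si [558.7 244.4  95. ]
yellow [459. 249.  95.]
scanner top [627.  325.2  65. ]
scanner top [564.3 345.1  65. ]
scanner top [581.5 395.4  65. ]
scanner top [655.1 383.8  65. ]
foot [630.2 309.1   3. ]
foot [656.6 392.4   3. ]
foot [568.9 417.9   3. ]
green base [730.8 199.9   0. ]
green cap [725.9 191.1 190. ]
bolt si [461.4 -78.   72. ]
bolt si [ 483.  -189.6   72. ]
bolt si [ 506.2 -296.6   72. ]
bolt sc [ 504.9 -288.1   72. ]
bolt sc [458.3 -72.2  72. ]
bedcorner si z40 [412.6 -33.2  40. ]
bedcorner si z40 [595.4  10.4  40. ]
bedcorner si z40 [ 667.2 -328.7   40. ]
bedcorner si z40 [ 476.5 -375.5   40. ]
tabtop sc [ 553.2 -277.7  122. ]
tabtop sc [ 539.1 -160.7  122. ]
tabtop sc [508.5 -64.2 122. ]
tabtop si? [ 522.1 -105.6  122. ]
tabtop si? [ 548.9 -199.3  122. ]
tabtop si? [ 570. -301.  122.]
stubby [ 349.2 -415.5    0. ]
spanner [380.1 132.5   5. ]
spanner [525.  152.9   5. ]
```

Request:
drive_tool([
  {"claw": -1, "dx": 1},
  {"claw": -1, "dx": 1},
  {"claw": -1, "dx": 1},
  {"claw": -1, "dx": 1},
  {"claw": -1, "dx": 1},
], grip_force=15)

```text
validation failed for argument at $.mo...
```

Request:
drive_tool([
  {"claw": -1, "dx": 1},
  {"claw": -1, "dx": 0},
])

```text
validation failed for argument at $.mo...
```

Run:
```python
from h import *
import pickle
fs={n:grab_frame(n) for n in ["scene","side","wrist"]}
pickle.dump(fs,open("f1.pkl","wb"))
for n in fs: cv2.imwrite(f"pics/{n}1.png",fs[n]["color"])
crop(fs["side"],220,200,160,130,5,"si_bed1.png")
crop(fs["scene"],150,120,160,130,5,"sc_bed1.png")
print(np.round(fs["wrist"]["pose"],3),telemetry.state())
```

```text
[[ 1.00000e+00 -0.00000e+00 -0.00000e+00  5.74416e+02]
 [-0.00000e+00 -9.71000e-01 -2.40000e-01  6.64910e+01]
 [-0.00000e+00  2.40000e-01 -9.71000e-01  3.83279e+02]
 [ 0.00000e+00  0.00000e+00  0.00000e+00  1.00000e+00]] {'time_s': 0.4, 'qpos': array([-1.14781393e+00,  1.83203506e+01,  8.96498168e+01,  7.53956561e-04,
        7.20418077e+01, -1.14718241e+00]), 'qvel': array([ 0.01398342, -0.032071  , -0.02200278,  0.04281949, -0.03721669,
       -0.04581193]), 'effort': array([ 1.56624981e-05, -4.11891532e+01, -2.31915075e+01,  7.26610771e-02,
        3.97123327e-02, -3.98412089e-05]), 'ee_pos': array([ 5.74943677e+02, -1.26877015e-02,  1.92617720e+02]), 'ee_rot': array([-1.79988042e+02, -9.56783653e-04,  8.99991358e+01]), 'force': array([0.36118813, 0.62803378, 1.10053965]), 'torque': array([0.0020692 , 0.02845347, 0.06917403]), 'gripper_width': 91.18694196625587}
```

View pics/wrist1.png

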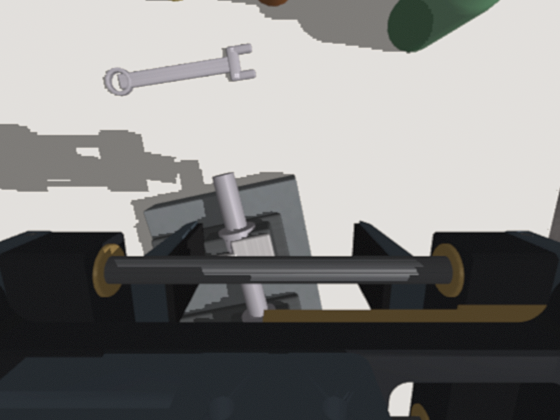

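View pics/sc_bed1.png

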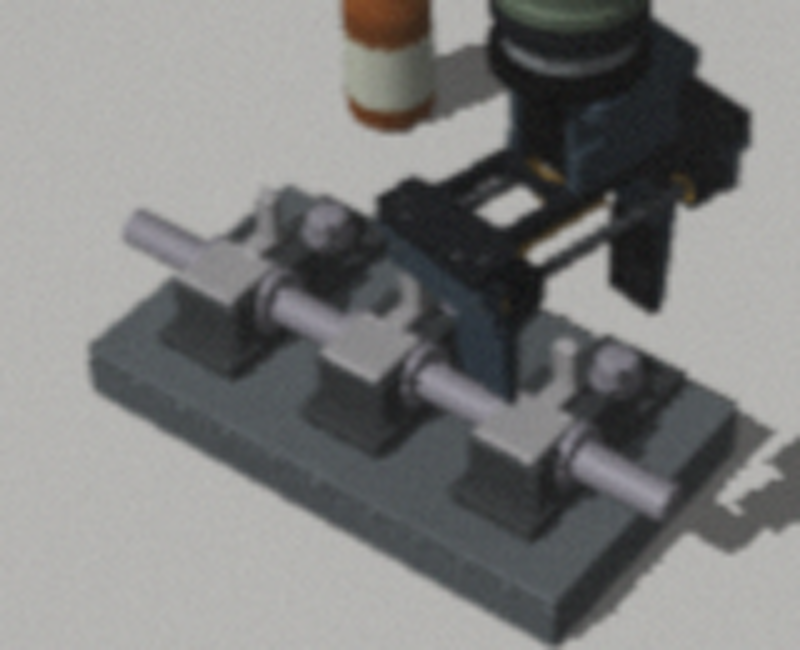

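Rows need all keys. The arm has not moved.

Request:
drive_tool([
  {"claw": -1, "dx": 1, "dy": 0, "dz": 0, "yaw": 0},
  {"claw": -1, "dx": 1, "dy": 0, "dz": 0, "yaw": 0},
  {"claw": -1, "dx": 1, "dy": 0, "dz": 0, "yaw": 0},
  {"claw": -1, "dx": 1, "dy": 0, "dz": 0, "yaw": 0},
  {"claw": -1, "dx": 1, "dy": 0, "dz": 0, "yaw": 0},
], grip_force=15)

```text
time_s: 1.02
ee_pos: [574.7, 107.7, 192.8]
ee_rot: [180.0, -0.1, 90.0]
force: [0.2, 0.8, -0.6]
gripper_width: 91.0
```

Request:
drive_tool([
  {"claw": -1, "dx": 1, "dy": 0, "dz": 0, "yaw": 0},
  {"claw": -1, "dx": 1, "dy": 0, "dz": 0, "yaw": 0},
  {"claw": -1, "dx": 0, "dy": 0, "dz": 0, "yaw": 0},
])

```text
time_s: 1.4
ee_pos: [574.4, 152.9, 192.7]
ee_rot: [180.0, -0.1, 90.2]
force: [0.8, -1.1, 0.2]
gripper_width: 91.0
```

Run:
```python
from h import *
import pickle
fs={n:grab_frame(n) for n in ["scene","side","wrist"]}
pickle.dump(fs,open("f1.pkl","wb"))
for n in fs: cv2.imwrite(f"pics/{n}2.png",fs[n]["color"])
crop(fs["scene"],150,120,160,130,5,"sc_bed2.png")
print(np.round(fs["wrist"]["pose"],3),telemetry.state()["ee_pos"])
```

```text
[[ 1.00000e+00  1.00000e-03  1.00000e-03  5.73727e+02]
 [ 1.00000e-03 -9.71000e-01 -2.39000e-01  2.17670e+02]
 [ 0.00000e+00  2.39000e-01 -9.71000e-01  3.83513e+02]
 [ 0.00000e+00  0.00000e+00  0.00000e+00  1.00000e+00]] [574.43168773 150.86452626 192.7622334 ]
```

View pics/wrist2.png

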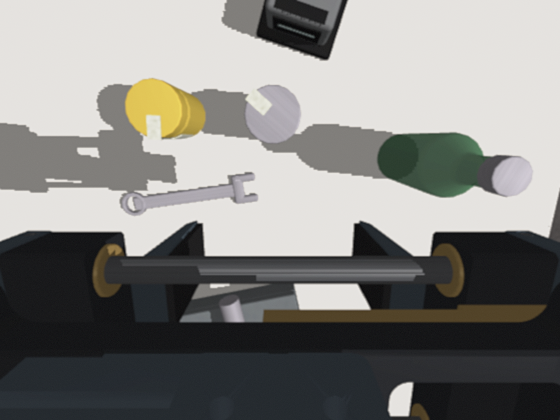

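View pics/sc_bed2.png

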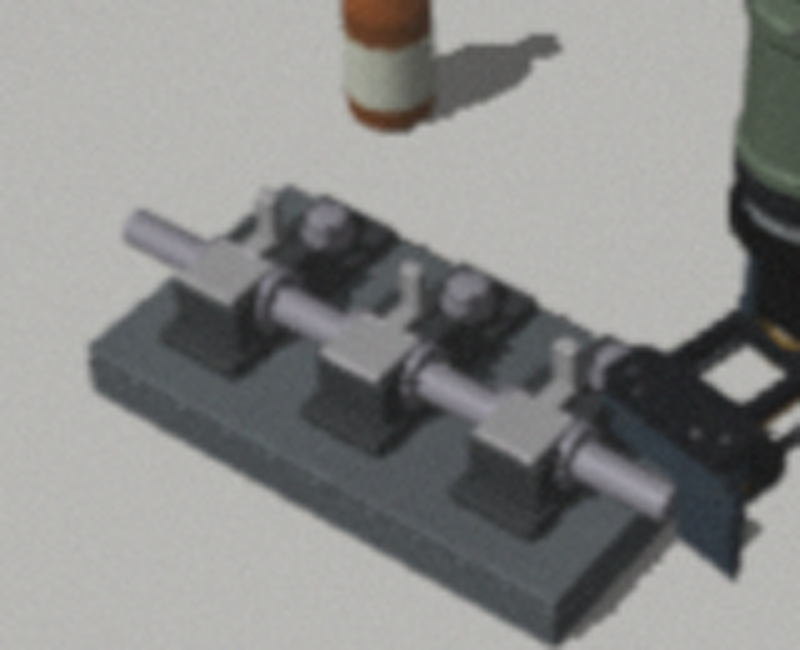

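Run:
```python
from h import *
import pickle
fs=pickle.load(open("f1.pkl","rb"));W=fs["wrist"]
g=cv2.cvtColor(W["color"],cv2.COLOR_BGR2GRAY)
print(cv2.HoughCircles(g[70:160,225:325],cv2.HOUGH_GRADIENT,1,50,param1=100,param2=12,minRadius=20,maxRadius=32))
m=(W["color"].min(2)>215)&(W["color"][...,2]>W["color"][...,0]);
crop(W,225,0,130,160,5,"w_jar.png")
r=lambda n,p:print(n,np.round(p,1))
r("jar",onz(W,273,114,95));
```

```text
[[[46.5 43.5 28.8]]]
jar [569.2 237.8  95. ]
```

View pics/w_jar.png

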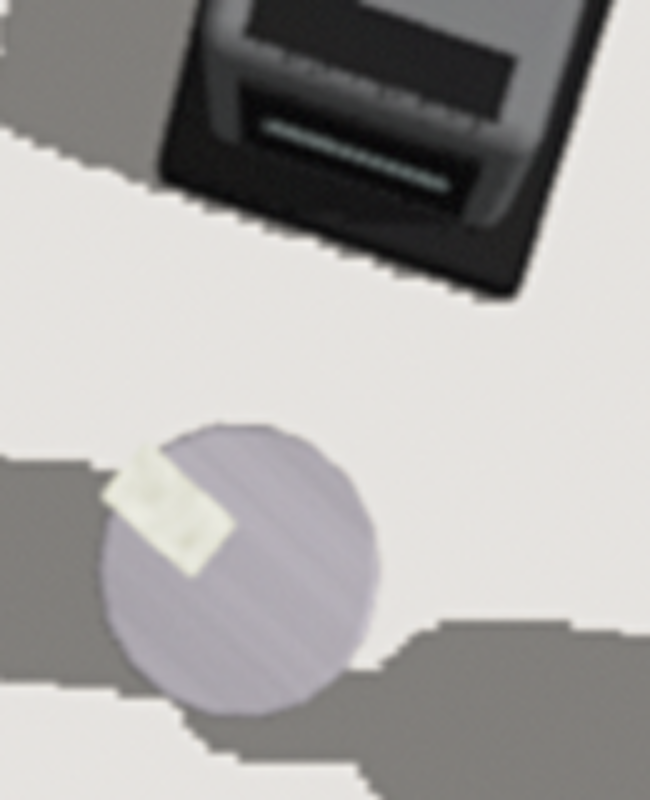

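Run:
```python
from h import *
import pickle
fs=pickle.load(open("f1.pkl","rb"));W=fs["wrist"]
P=lambda u,v,z:onz(W,u/5+225-.4,v/5-.4,z)
c=P(241,568,95);o=P(127,470,95);i=P(214,550,95)
a=lambda d:np.degrees(np.arctan2(d[1],d[0]))
print(c,o,i,a(o-c),a(o-i))
e=P(160,180,4)-P(517,297,4); print(a(e)-90,np.linalg.norm(e))
e2=P(245,40,65)-P(515,120,65);print(a(e2)-90)
e3=P(270,125,38)-P(447,187,38);print(a(e3)-90, (P(270,125,38)+P(447,187,38))/2)
```

```text
[568.9729081 238.495208   95.       ] [547.97951069 255.71802286  95.        ] [563.93668895 241.69611459  95.        ] 140.63482089648284 138.69354691664796
73.57601013020451 87.62570916117903
75.4327234463249
72.7267796222925 [593.12911086 325.51120635  38.        ]
```

Request:
drive_tool([
  {"claw": -1, "dx": 1, "dy": -0.1, "dz": 0, "yaw": 0},
  {"claw": -1, "dx": 1, "dy": -0.1, "dz": 0, "yaw": 0},
  {"claw": -1, "dx": 1, "dy": -0.1, "dz": 0, "yaw": 0},
  {"claw": -1, "dx": 0.6, "dy": 0, "dz": 0, "yaw": 0},
  {"claw": -1, "dx": 0, "dy": 0, "dz": 0, "yaw": 0},
])

```text
time_s: 2.17
ee_pos: [568.0, 227.6, 192.9]
ee_rot: [180.0, -0.1, 90.0]
force: [-0.3, -0.2, 0.0]
gripper_width: 91.2
```

Request:
drive_tool([
  {"claw": -1, "dx": 0.5, "dy": 0.05, "dz": 0.5, "yaw": 0},
  {"claw": -1, "dx": 0, "dy": 0, "dz": 0.8, "yaw": 0},
  {"claw": -1, "dx": 0, "dy": 0, "dz": 0.8, "yaw": 0},
  {"claw": -1, "dx": 0, "dy": 0, "dz": 0.5, "yaw": 0},
  {"claw": -1, "dx": 0, "dy": 0, "dz": 0, "yaw": 0},
])

```text
time_s: 2.8
ee_pos: [568.2, 236.5, 135.5]
ee_rot: [-179.8, 0.1, 89.9]
force: [-0.4, 0.1, -1.0]
gripper_width: 90.9
```

Run:
```python
from h import *
s=telemetry.state();print(s["ee_pos"])
f=grab_frame("side");crop(f,190,110,140,110,5,"si3.png")
f=grab_frame("wrist");cv2.imwrite("pics/w3.png",f["color"])
```

```text
[568.23009978 236.49561312 135.48378744]
```

View pics/si3.png

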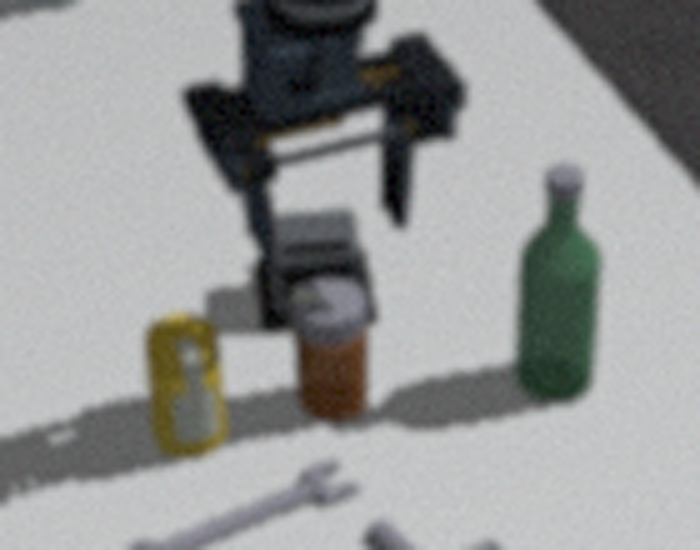

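View pics/w3.png

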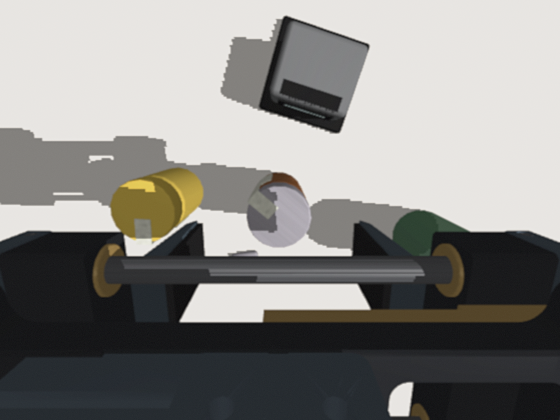

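Request:
drive_tool([
  {"claw": -1, "dx": 0.1, "dy": 0.03, "dz": 0.8, "yaw": 0},
  {"claw": -1, "dx": 0, "dy": 0, "dz": 0.9, "yaw": 0},
  {"claw": -1, "dx": 0, "dy": 0, "dz": 0.9, "yaw": 0},
  {"claw": -1, "dx": 0, "dy": 0, "dz": 0.9, "yaw": 0},
  {"claw": -1, "dx": 0, "dy": 0, "dz": 0.3, "yaw": 0},
])

```text
time_s: 3.52
ee_pos: [570.8, 239.7, 58.0]
ee_rot: [179.8, -0.1, 89.9]
force: [-0.0, -0.0, 1.1]
gripper_width: 91.4
```

Request:
drive_tool([
  {"claw": 0, "dx": 0, "dy": 0, "dz": 0, "yaw": 0},
  {"claw": 1, "dx": 0, "dy": 0, "dz": 0, "yaw": 0},
  {"claw": 1, "dx": 0, "dy": 0, "dz": 0, "yaw": 0},
  {"claw": 1, "dx": 0, "dy": 0, "dz": 0, "yaw": 0},
])

```text
time_s: 4.03
ee_pos: [571.2, 240.1, 59.4]
ee_rot: [179.8, -0.1, 89.9]
force: [-2.4, 0.6, 2.3]
gripper_width: 54.3
```

Request:
drive_tool([
  {"claw": 1, "dx": 0, "dy": 0, "dz": 0, "yaw": 0.7},
  {"claw": 1, "dx": 0, "dy": 0, "dz": 0, "yaw": 0.7},
  {"claw": 1, "dx": 0, "dy": 0, "dz": 0, "yaw": 0.7},
  {"claw": 1, "dx": 0, "dy": 0, "dz": 0, "yaw": 0.7},
  {"claw": 1, "dx": 0, "dy": 0, "dz": 0, "yaw": 0.7},
])

```text
time_s: 4.65
ee_pos: [573.2, 241.0, 59.5]
ee_rot: [179.7, -0.5, 58.9]
force: [2.2, 0.3, -2.2]
gripper_width: 53.4
```

Request:
drive_tool([
  {"claw": 1, "dx": 0, "dy": 0, "dz": 0, "yaw": 0.7},
  {"claw": 1, "dx": 0, "dy": 0, "dz": 0, "yaw": 0.7},
  {"claw": 1, "dx": 0, "dy": 0, "dz": 0, "yaw": 0.7},
  {"claw": 1, "dx": 0, "dy": 0, "dz": 0, "yaw": 0.7},
  {"claw": 1, "dx": 0, "dy": 0, "dz": 0, "yaw": 0},
])

```text
time_s: 5.28
ee_pos: [575.7, 241.0, 59.5]
ee_rot: [179.7, -0.9, 34.1]
force: [0.6, 0.9, -1.2]
gripper_width: 53.7
```

Request:
drive_tool([
  {"claw": 1, "dx": -0.1, "dy": -0.05, "dz": 0, "yaw": 0.6},
  {"claw": 1, "dx": -0.1, "dy": -0.05, "dz": 0, "yaw": 0.5},
  {"claw": 1, "dx": 0, "dy": 0, "dz": 0, "yaw": 0},
])

```text
time_s: 5.65
ee_pos: [571.8, 240.2, 59.5]
ee_rot: [179.8, -1.0, 24.8]
force: [-0.3, -0.4, -1.7]
gripper_width: 53.9
```

Run:
```python
from h import *
f=grab_frame("wrist");cv2.imwrite("pics/w4.png",f["color"])
f=grab_frame("scene");crop(f,250,200,160,140,5,"sc4.png")
```

```text
(no output)
```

View pics/w4.png

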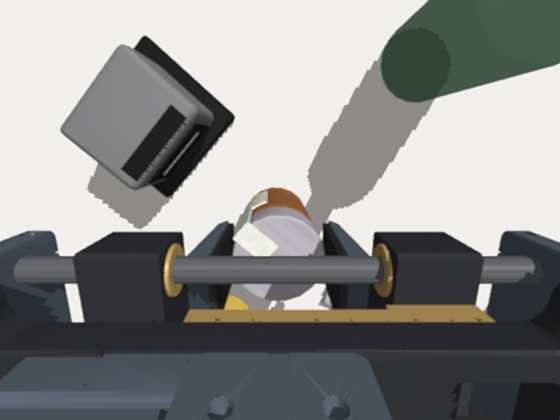

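View pics/sc4.png

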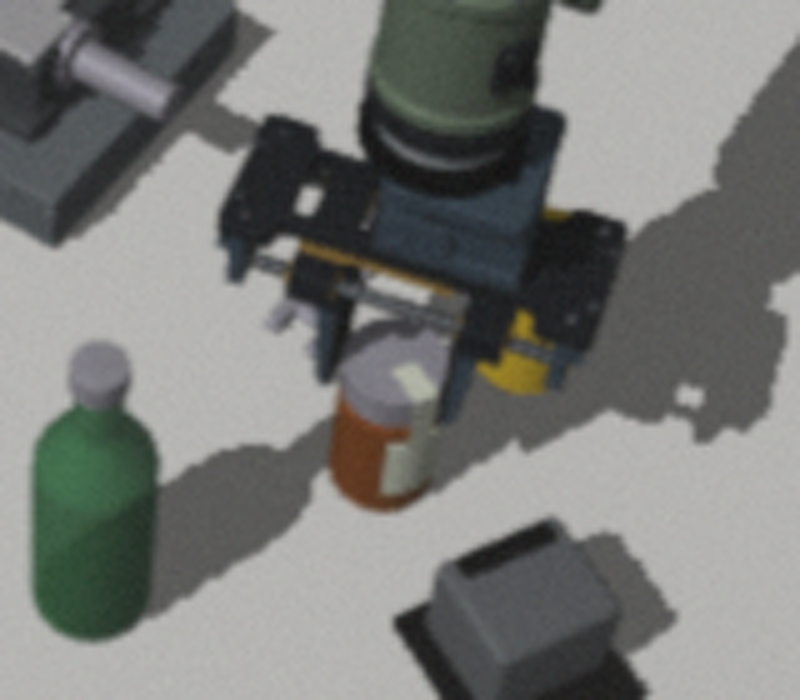

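Run:
```python
from h import *
import pickle
W=grab_frame("wrist");pickle.dump(W,open("w4.pkl","wb"));crop(W,215,175,130,140,5,"w4c.png")
crop(W,50,20,200,180,4,"w4s.png")
```

```text
(no output)
```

View pics/w4c.png

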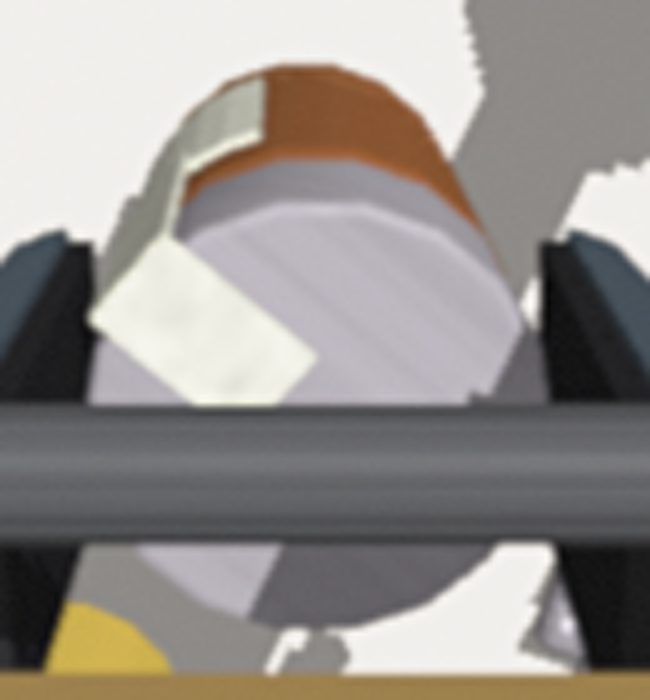

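View pics/w4s.png

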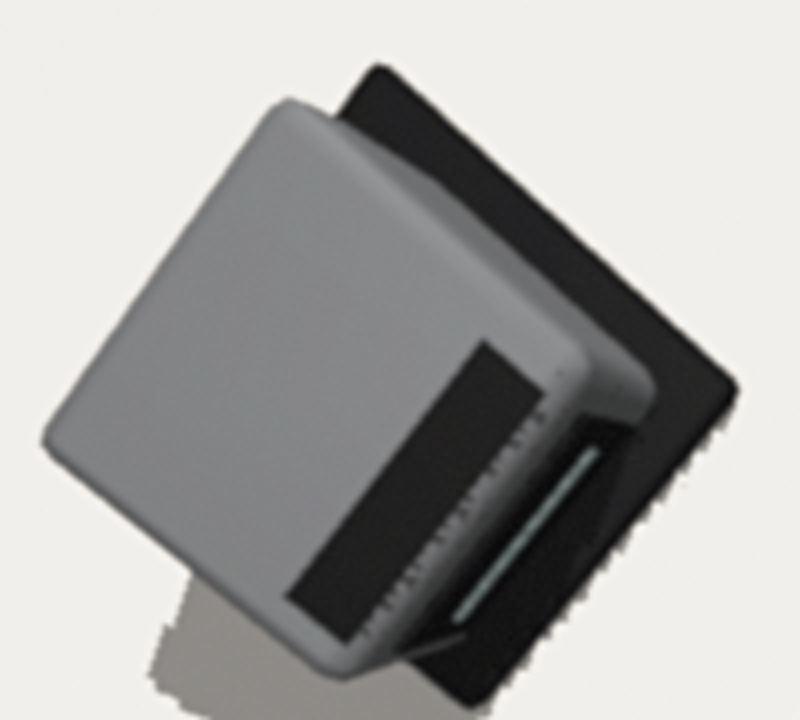

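Run:
```python
from h import *
import pickle
W=pickle.load(open("w4.pkl","rb"))
P=lambda u,v,z:onz(W,u/5+215-.4,v/5+175-.4,z)
Q=lambda u,v,z:onz(W,u/4+50-.4,v/4+20-.4,z)
a=lambda d:np.degrees(np.arctan2(d[1],d[0]))
print("ticket",a(P(165,232,95)-P(318,355,95)),a(P(90,318,95)-P(200,403,95)))
e=P(165,232,95)-P(90,318,95);print("outer edge",a(e))
print(a(Q(485,340,65)-Q(290,597,65)),a(Q(735,390,4)-Q(470,705,4)),a(Q(380,68,4)-Q(735,390,4)))
w=Q(525,535,38);print("window",w)
l=np.array([P(u,v,95)[:2] for u,v in [(200,225),(330,202),(440,237),(520,325),(92,380),(150,560),(250,615),(330,628)]])
A=np.c_[2*l,np.ones(len(l))];s=np.linalg.lstsq(A,(l**2).sum(1),rcond=None)[0];print("c",s[:2],np.sqrt(s[2]+s[0]**2+s[1]**2))
o=(P(165,232,95)+P(90,318,95))/2;print(a(o[:2]-s[:2]),a(w[:2]-s[:2]))
```

```text
ticket 74.3297338704282 74.79764751162206
outer edge -16.158361748271783
-16.622713390970716 -17.64498372028163 72.86895308575845
window [592.71775471 325.62547781  38.        ]
c [570.06878775 239.47139216] 25.76283991203848
75.00261894871775 75.2708433752746
```

Request:
drive_tool([
  {"claw": 0, "dx": 0, "dy": 0, "dz": 0, "yaw": 0},
  {"claw": -1, "dx": 0, "dy": 0, "dz": 0, "yaw": 0},
  {"claw": -1, "dx": 0, "dy": 0, "dz": 0, "yaw": 0},
  {"claw": -1, "dx": 0, "dy": 0, "dz": 0, "yaw": 0},
  {"claw": -1, "dx": 0, "dy": 0, "dz": 0, "yaw": 0},
])

```text
time_s: 6.42
ee_pos: [572.3, 240.7, 60.2]
ee_rot: [179.8, -1.0, 24.8]
force: [-0.5, 0.4, -0.3]
gripper_width: 89.8
```

Request:
drive_tool([
  {"claw": -1, "dx": 0, "dy": 0, "dz": -0.5, "yaw": 0},
  {"claw": -1, "dx": 0, "dy": 0, "dz": -0.9, "yaw": 0},
  {"claw": -1, "dx": 0, "dy": 0, "dz": -1, "yaw": 0},
  {"claw": -1, "dx": 0, "dy": 0, "dz": -1, "yaw": 0},
  {"claw": -1, "dx": 0, "dy": 0, "dz": -1, "yaw": 0},
])

```text
time_s: 7.05
ee_pos: [570.2, 240.0, 152.0]
ee_rot: [179.9, -1.0, 24.8]
force: [0.2, -0.0, -0.4]
gripper_width: 91.0
```

Request:
drive_tool([
  {"claw": -1, "dx": 0, "dy": 0, "dz": -1, "yaw": 0},
  {"claw": -1, "dx": 0, "dy": 0, "dz": -0.5, "yaw": 0},
  {"claw": -1, "dx": 0, "dy": 0, "dz": 0, "yaw": 0},
])

```text
time_s: 7.42
ee_pos: [570.7, 240.2, 186.6]
ee_rot: [179.8, -1.3, 24.8]
force: [-0.3, -0.5, -0.8]
gripper_width: 91.4
```

Run:
```python
from h import *
W=grab_frame("wrist");cv2.imwrite("pics/w5.png",W["color"])
```

```text
(no output)
```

View pics/w5.png

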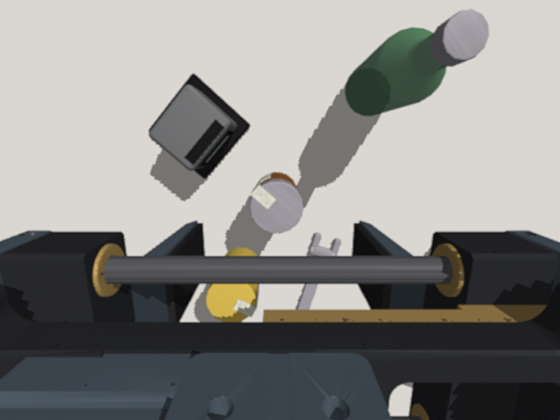

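Request:
drive_tool([
  {"claw": -1, "dx": -0.4, "dy": 0.6, "dz": -0.3, "yaw": 0.7},
  {"claw": -1, "dx": -0.6, "dy": 1, "dz": 0, "yaw": 0.6},
  {"claw": -1, "dx": -0.65, "dy": 1, "dz": 0, "yaw": 0},
  {"claw": -1, "dx": -0.65, "dy": 1, "dz": 0, "yaw": 0},
  {"claw": -1, "dx": -0.65, "dy": 1, "dz": 0, "yaw": 0},
])

```text
time_s: 8.1
ee_pos: [535.6, 132.0, 186.4]
ee_rot: [-179.9, -0.8, 13.6]
force: [0.4, 0.4, 0.6]
gripper_width: 91.5
```

Request:
drive_tool([
  {"claw": -1, "dx": -0.65, "dy": 1, "dz": 0, "yaw": 0},
  {"claw": -1, "dx": -0.65, "dy": 1, "dz": 0, "yaw": 0},
  {"claw": -1, "dx": -0.65, "dy": 1, "dz": 0, "yaw": 0},
  {"claw": -1, "dx": -0.65, "dy": 1, "dz": 0, "yaw": 0},
  {"claw": -1, "dx": -0.65, "dy": 1, "dz": 0, "yaw": 0},
])

```text
time_s: 8.72
ee_pos: [490.9, 12.0, 184.3]
ee_rot: [-179.9, -0.6, 13.9]
force: [-0.5, -0.2, 0.1]
gripper_width: 91.5
```

Request:
drive_tool([
  {"claw": -1, "dx": -0.65, "dy": 1, "dz": 0, "yaw": 0},
  {"claw": -1, "dx": -0.65, "dy": 1, "dz": 0, "yaw": 0},
  {"claw": -1, "dx": -0.65, "dy": 1, "dz": 0, "yaw": 0},
  {"claw": -1, "dx": -0.65, "dy": 1, "dz": 0, "yaw": 0},
  {"claw": -1, "dx": -0.65, "dy": 1, "dz": 0, "yaw": 0},
])

```text
time_s: 9.35
ee_pos: [445.9, -107.0, 182.5]
ee_rot: [-179.9, -0.5, 14.1]
force: [0.5, 0.4, -0.4]
gripper_width: 91.3
```

Request:
drive_tool([
  {"claw": -1, "dx": -0.8, "dy": 0.8, "dz": -0.2, "yaw": 0.1},
  {"claw": -1, "dx": -0.8, "dy": 0.8, "dz": -0.2, "yaw": 0},
  {"claw": 0, "dx": -0.8, "dy": 0.8, "dz": 0, "yaw": 0},
  {"claw": 1, "dx": -0.5, "dy": 0.5, "dz": 0, "yaw": 0},
  {"claw": 1, "dx": 0, "dy": 0, "dz": 0, "yaw": 0},
])

```text
time_s: 9.98
ee_pos: [396.9, -181.3, 189.2]
ee_rot: [-179.9, -0.5, 13.2]
force: [0.2, 0.1, 0.7]
gripper_width: 64.4
```

Run:
```python
from h import *
import pickle
W=grab_frame("wrist");cv2.imwrite("pics/w6.png",W["color"]);pickle.dump(W,open("w6.pkl","wb"))
print(np.round(W["pose"],3))
```

```text
[[ 2.27000e-01 -9.47000e-01 -2.26000e-01  4.60330e+02]
 [-9.74000e-01 -2.22000e-01 -5.00000e-02 -1.67424e+02]
 [-2.00000e-03  2.32000e-01 -9.73000e-01  3.80402e+02]
 [ 0.00000e+00  0.00000e+00  0.00000e+00  1.00000e+00]]
```

View pics/w6.png

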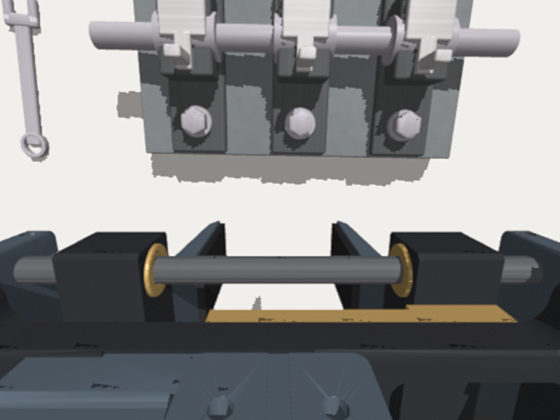

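Run:
```python
from h import *
import pickle
W=pickle.load(open("w6.pkl","rb"));
crop(W,165,0,140,150,5,"w6a.png");crop(W,270,0,160,150,5,"w6b.png")
```

```text
(no output)
```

View pics/w6a.png

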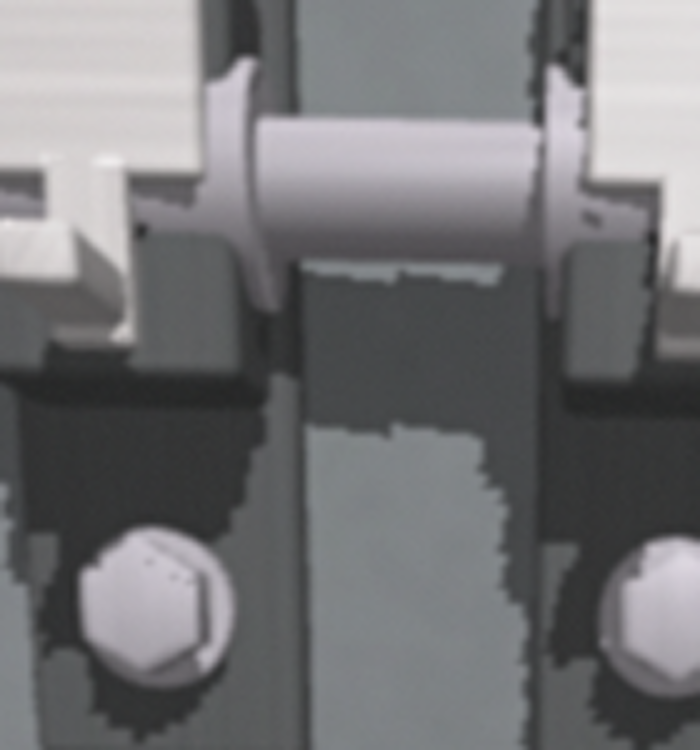

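View pics/w6b.png

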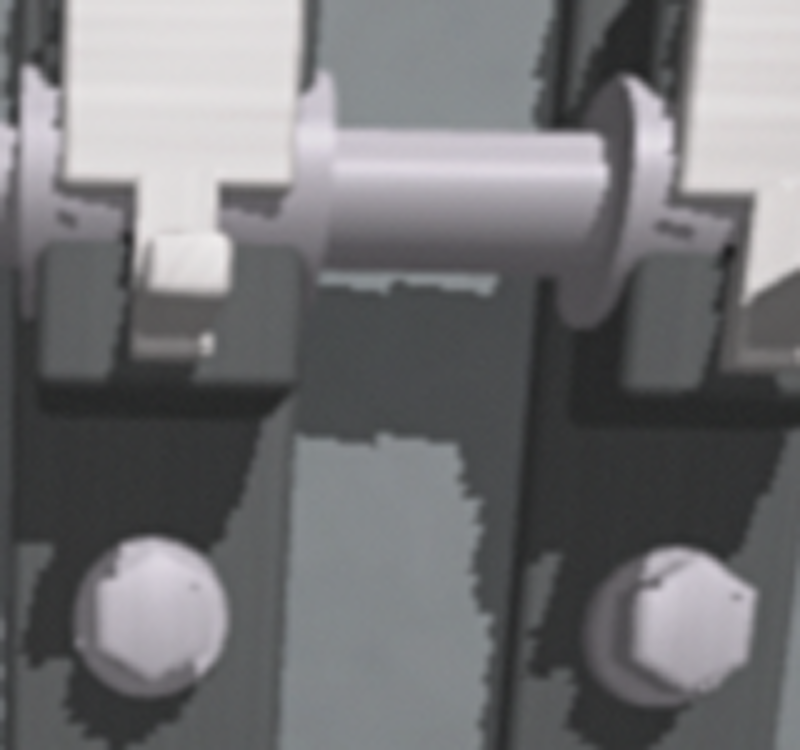

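Run:
```python
from h import *
import pickle
W=pickle.load(open("w6.pkl","rb"))
A=lambda u,v,z:onz(W,u/5+165-.4,v/5-.4,z)
B=lambda u,v,z:onz(W,u/5+270-.4,v/5-.4,z)
L,M,R=A(143,602,72),B(152,613,72),B(693,620,72)
t=B(190,262,122)
print(L,M,R,np.linalg.norm(L-R),"tab",t)
y=(L-R)/np.linalg.norm(L-R);print("yaw",np.degrees(np.arctan2(-y[0],y[1])))
x=np.array([y[1],-y[0],0]); print("tab rel mid bolt in bed:",(t-M)@x,(t-M)@y)
print(telemetry.state()["ee_pos"],telemetry.state()["ee_rot"])
```

```text
[458.28110546 -79.43588636  72.        ] [ 480.67779867 -184.76062072   72.        ] [ 504.16970406 -291.37486679   72.        ] 216.8499363722201 tab [ 531.26004985 -174.65990852  122.        ]
yaw 12.216984958191437
tab rel mid bolt in bed: 51.57418285439677 -0.831976158255552
[ 397.17637648 -180.88622537  189.16164006] [-179.84821009   -0.45767884   13.20446114]
```

Request:
drive_tool([
  {"claw": 1, "dx": 0.7, "dy": 0.2, "dz": 0, "yaw": 0.1},
  {"claw": 1, "dx": 0.9, "dy": 0.3, "dz": 0.4, "yaw": 0},
  {"claw": 1, "dx": 0.9, "dy": 0.3, "dz": 0.8, "yaw": 0},
  {"claw": 1, "dx": 0.9, "dy": 0.2, "dz": 0.8, "yaw": 0},
  {"claw": 1, "dx": 0, "dy": 0, "dz": 0.3, "yaw": 0},
])

```text
time_s: 10.65
ee_pos: [477.2, -183.7, 140.8]
ee_rot: [-179.9, -0.6, 12.6]
force: [-1.1, 0.3, -0.2]
gripper_width: 10.2
```

Request:
drive_tool([
  {"claw": 1, "dx": 0, "dy": 0.1, "dz": 0.5, "yaw": 0},
  {"claw": 1, "dx": 0, "dy": 0, "dz": 0.8, "yaw": 0},
  {"claw": 1, "dx": 0, "dy": 0, "dz": 0.7, "yaw": 0},
  {"claw": 1, "dx": 0, "dy": 0, "dz": 0.3, "yaw": 0},
  {"claw": 1, "dx": 0, "dy": 0, "dz": 0, "yaw": 0},
])

```text
time_s: 11.28
ee_pos: [477.5, -185.1, 92.0]
ee_rot: [-179.8, -0.5, 12.6]
force: [0.2, -0.2, 0.2]
gripper_width: 0.2
```

Run:
```python
from h import *
f=grab_frame("side");crop(f,220,180,140,120,5,"si7.png")
s=telemetry.state();print(s["ee_pos"],s["gripper_width"])
f=grab_frame("scene");crop(f,150,100,160,140,5,"sc7.png")
```

```text
[ 477.69101827 -185.1358499    92.33067415] 0.4256573729038076
```

View pics/si7.png

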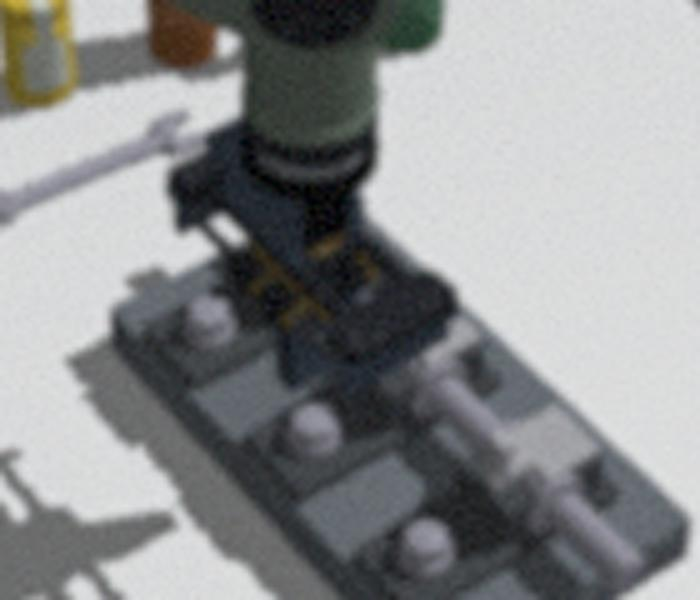

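View pics/sc7.png

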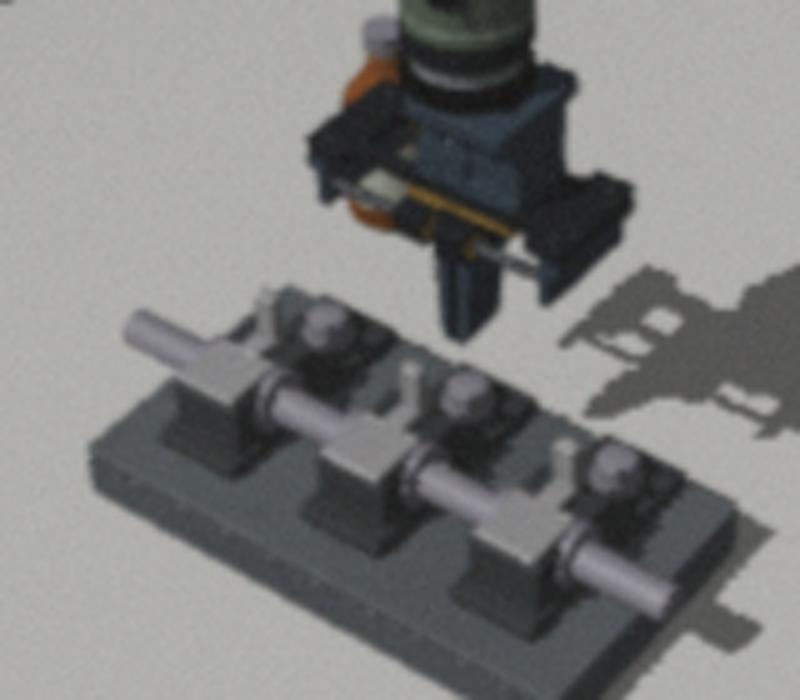

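Run:
```python
from h import *
f=grab_frame("side");g=grab_frame("scene");p=telemetry.state()["ee_pos"];q=telemetry.state()["qpos"]
print(p,proj(f,p),proj(g,p),proj(g,[480.8,-185,72]),proj(f,[480.8,-185,72]))
crop(f,220,180,140,120,5,"si7.png");crop(g,150,100,160,140,5,"sc7.png")
```

```text
[ 478.14356245 -185.26618607   92.8315548 ] [280.62358055 258.53782959] [243.09395234 169.96701813] [242.58784376 175.54293468] [281.31446685 262.76149101]
```

View pics/sc7.png

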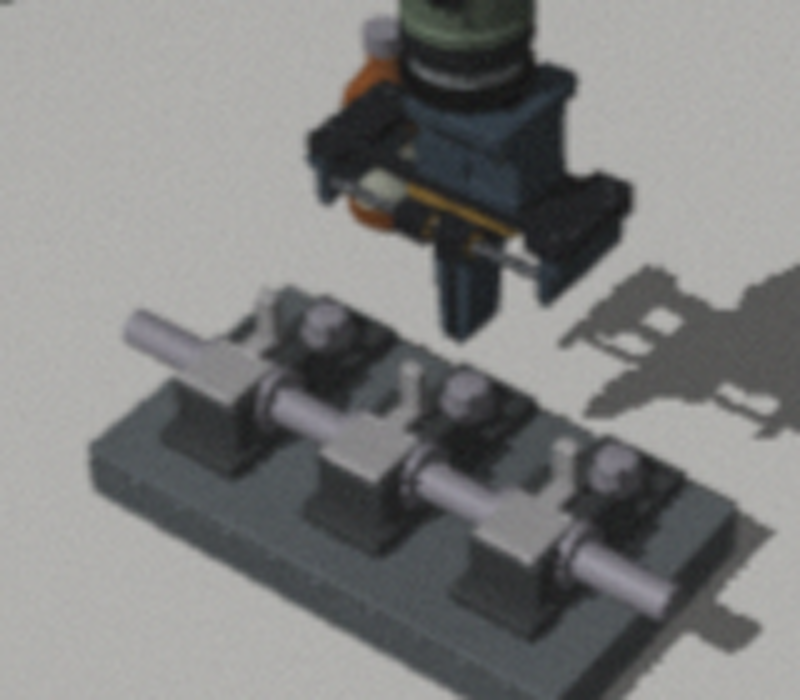

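Request:
drive_tool([
  {"claw": 1, "dx": 0, "dy": 0, "dz": 0.4, "yaw": 0},
  {"claw": 1, "dx": 0, "dy": 0, "dz": 0.3, "yaw": 0},
  {"claw": 1, "dx": 0, "dy": 0, "dz": 0.15, "yaw": 0},
  {"claw": 1, "dx": 0, "dy": 0, "dz": 0.15, "yaw": 0},
])

```text
time_s: 11.98
ee_pos: [478.8, -185.4, 72.1]
ee_rot: [-179.9, -0.7, 12.6]
force: [0.1, 0.1, 0.8]
gripper_width: 0.2
```

Request:
drive_tool([
  {"claw": 1, "dx": 0, "dy": 0, "dz": 0.15, "yaw": 0},
  {"claw": 1, "dx": 0, "dy": 0, "dz": 0.15, "yaw": 0},
])

```text
time_s: 12.22
ee_pos: [478.9, -185.3, 65.7]
ee_rot: [-179.9, -0.7, 12.6]
force: [0.1, 0.3, 0.1]
gripper_width: 0.4
```

Run:
```python
from h import *
f=grab_frame("side");g=grab_frame("scene")
crop(f,220,180,140,120,5,"si8.png");crop(g,190,110,110,100,7,"sc8.png");print(telemetry.state()["force"])
```

```text
[-0.25070287  0.23136544  0.70961361]
```

View pics/sc8.png

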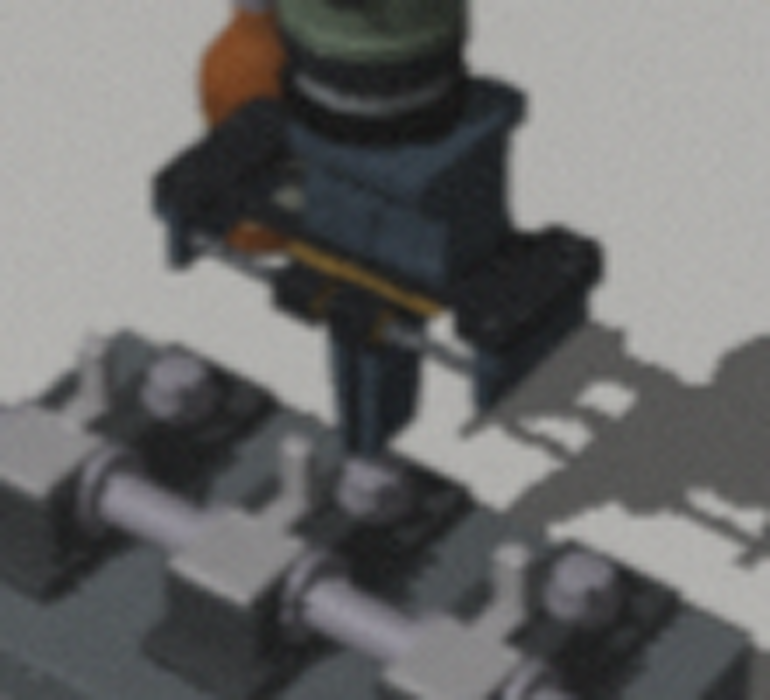

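View pics/si8.png

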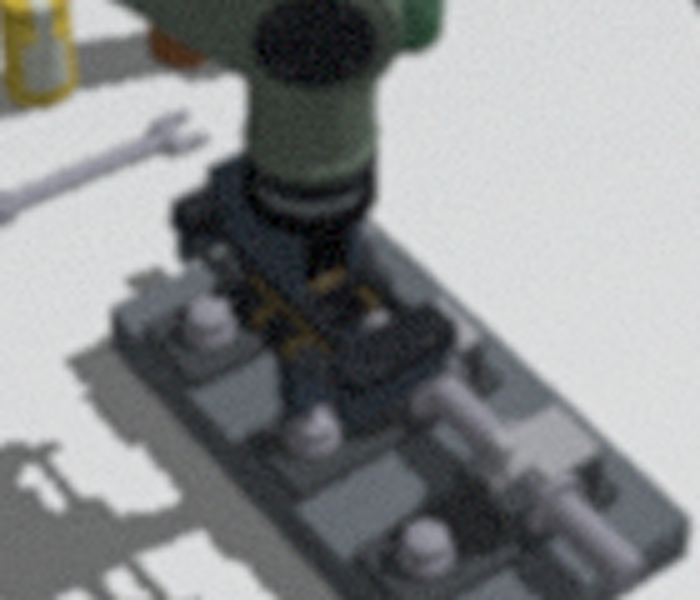

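Request:
drive_tool([
  {"claw": 1, "dx": 0, "dy": 0, "dz": 0.12, "yaw": 0},
  {"claw": 1, "dx": 0, "dy": 0, "dz": 0.0, "yaw": 0},
])

```text
time_s: 12.58
ee_pos: [478.8, -185.3, 63.1]
ee_rot: [-179.9, -0.7, 12.6]
force: [-0.3, -0.4, 0.1]
gripper_width: 0.5
```

Run:
```python
from h import *
f=grab_frame("side");g=grab_frame("scene")
crop(f,240,200,80,80,9,"si9.png");crop(g,190,130,100,80,8,"sc9.png");s=telemetry.state();print(s["force"],s["ee_pos"])
```

```text
[ 0.2839117  -0.31716328  1.08341927] [ 478.95767662 -185.32611905   63.28286533]
```

View pics/sc9.png

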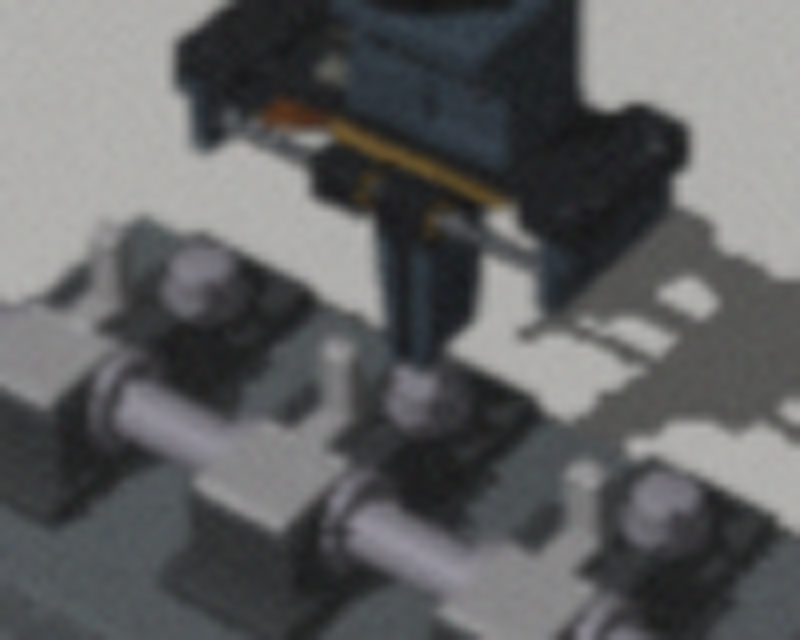

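View pics/si9.png

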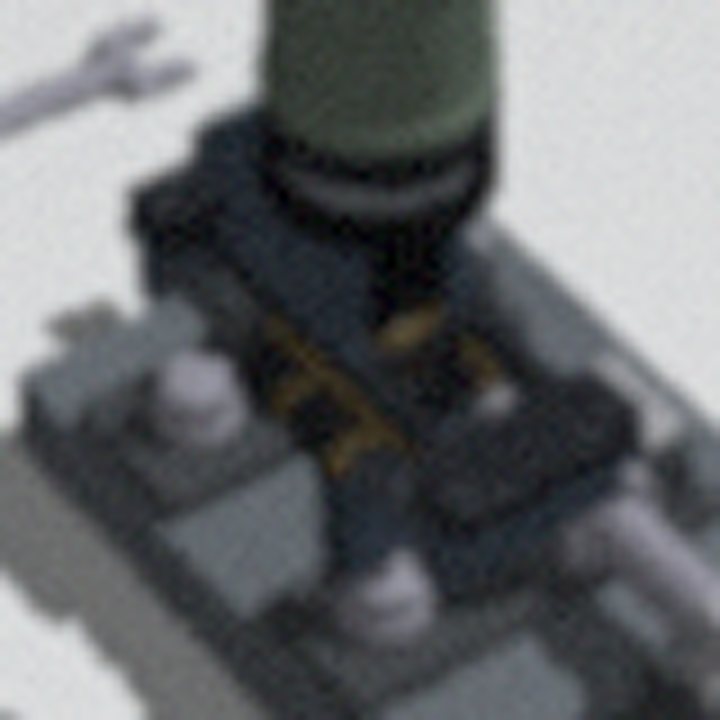

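Request:
drive_tool([
  {"claw": 1, "dx": 0, "dy": 0, "dz": 0.15, "yaw": 0},
])

```text
time_s: 12.8
ee_pos: [479.3, -185.4, 60.5]
ee_rot: [-180.0, -0.7, 12.6]
force: [0.2, -0.4, 0.3]
gripper_width: 0.4
```

Request:
drive_tool([
  {"claw": 1, "dx": 0, "dy": 0, "dz": 0.1, "yaw": 0},
])

```text
time_s: 12.92
ee_pos: [479.2, -185.4, 58.3]
ee_rot: [-180.0, -0.7, 12.6]
force: [-0.4, -0.2, -0.3]
gripper_width: 0.5
```

Run:
```python
from h import *
f=grab_frame("side");g=grab_frame("scene");s=telemetry.state();p=s["ee_pos"]
print(s["force"],p,s["qpos"])
for n,F,b in (("side",f,(240,200)),("scene",g,(190,130))):
    im=F["color"];c=im[b[1]:b[1]+80,b[0]:b[0]+100];c=cv2.resize(c,None,fx=8,fy=8,interpolation=cv2.INTER_CUBIC)
    for q,col in ((p,(0,0,255)),(p+[0,0,100],(0,0,255)),([480.8,-185,72],(0,255,0)),([458,-78.4,72],(0,255,0)),([504,-292,72],(0,255,0))):
        u=(proj(F,q)-b+.5)*8; cv2.circle(c,(int(u[0]),int(u[1])),3,col,-1)
    cv2.imwrite(f"pics/{n}10.png",c)
W=grab_frame("wrist");cv2.imwrite("pics/w10.png",W["color"])
```

```text
[ 0.12739596  0.15875817 -0.03785884] [ 479.11341034 -185.3393387    58.16340319] [-22.74583793  19.91600735 109.02783886   0.58692847  50.50636562
  54.25882704]
```

View pics/scene10.png

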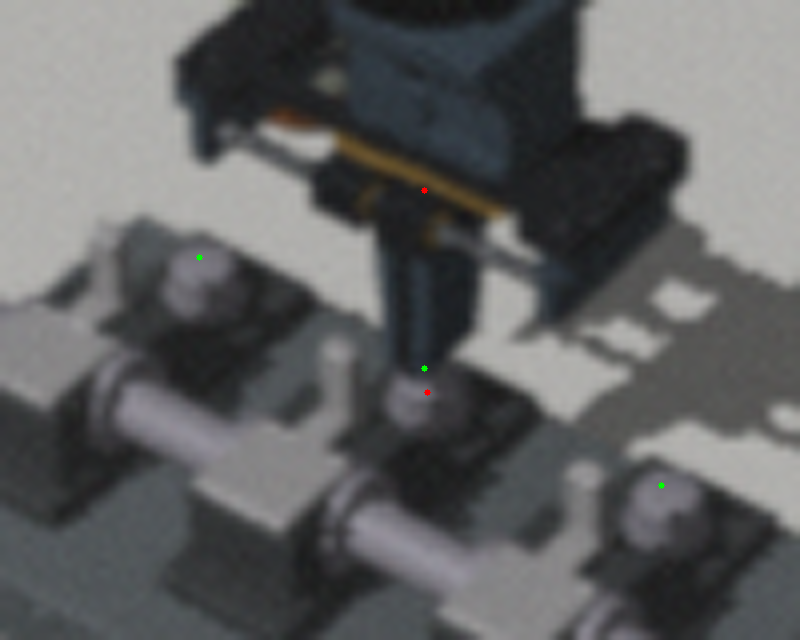

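View pics/side10.png

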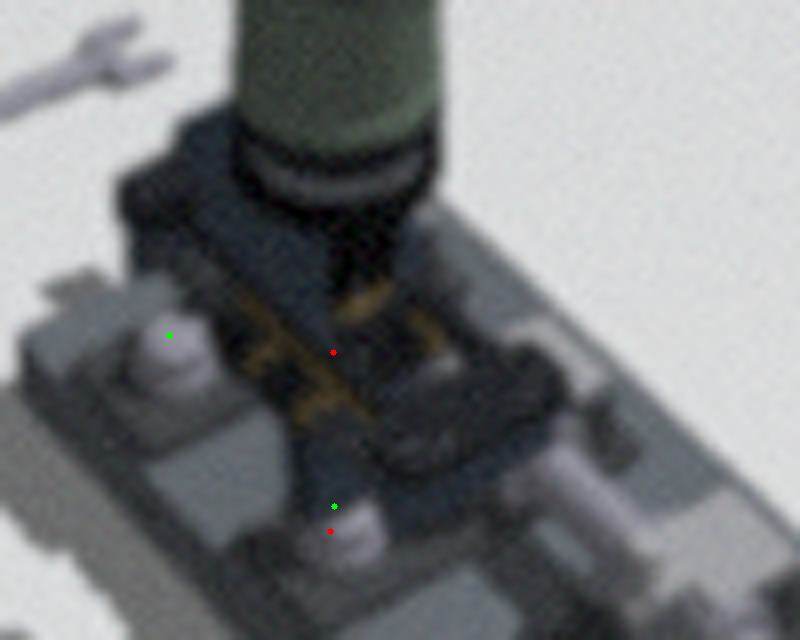

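View pics/w10.png

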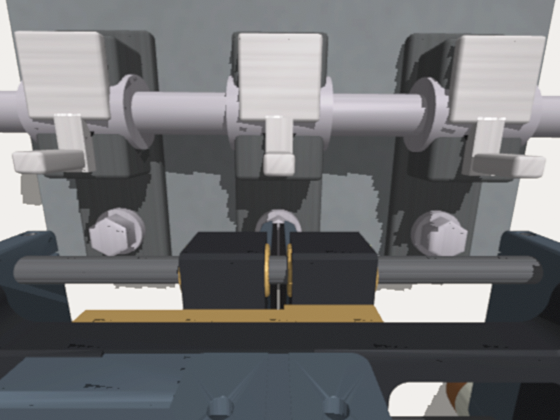

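Run:
```python
from h import *
W=grab_frame("wrist");crop(W,220,140,120,110,6,"w11.png")
p=telemetry.state()["ee_pos"]
for q in (p,[480.8,-185,72],[480.8,-185,63],[458,-78.4,72],[504,-292,72]): print((proj(W,q)-[220,140])*6, proj(W,q))
```

```text
[344.01474879 574.78602975] [277.33579146 235.79767162]
[342.83580412 601.29833639] [277.13930069 240.2163894 ]
[343.10433236 574.36980063] [277.18405539 235.72830011]
[-683.46828153  592.07663675] [106.08861974 238.67943946]
[1372.36967476  607.80437058] [448.72827913 241.30072843]
```

View pics/w11.png

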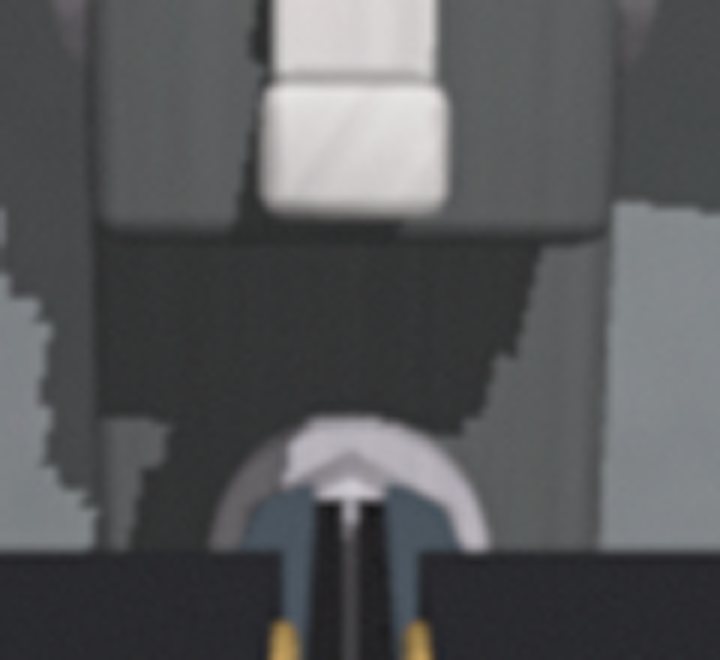

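Run:
```python
from h import *
W=grab_frame("wrist");s=telemetry.state();p=s["ee_pos"]
x=np.array([.977,.213,0]);y=np.array([-.213,.977,0])
for h in (16,8):
  for z in (58,65,72):
    q=p+x*h; q[2]=z
    print(h,z,(proj(W,q+y*13.5)-[220,140])*6,(proj(W,q-y*13.5)-[220,140])*6)
print(s["qvel"],s["force"],s["torque"])
```

```text
16 58 [224.26894355 437.2031499 ] [464.82112931 438.46680741]
16 65 [219.8299809  452.84165672] [468.96859671 454.14910489]
16 72 [215.06237969 469.63796024] [473.42309509 470.99234001]
8 58 [225.01825188 505.74027954] [463.38281009 506.98693904]
8 65 [220.64758318 523.65500238] [467.44037239 524.94424991]
8 72 [215.9564907  542.88309483] [471.79537828 544.21793907]
[-0.02732387  0.07189013 -0.05868066  0.19438123 -0.01594328  0.04005698] [0.07765671 0.73779497 0.74413487] [0.00244679 0.10335399 0.01068154]
```

Request:
drive_tool([
  {"claw": 1, "dx": 0, "dy": 0, "dz": 0.12, "yaw": 0},
])

```text
time_s: 13.3
ee_pos: [479.5, -185.5, 56.1]
ee_rot: [-180.0, -0.8, 12.6]
force: [0.1, -0.2, 0.4]
gripper_width: 0.7
```

Request:
drive_tool([
  {"claw": 1, "dx": 0, "dy": 0, "dz": 0.12, "yaw": 0},
])

```text
time_s: 13.42
ee_pos: [479.6, -185.5, 53.6]
ee_rot: [-180.0, -0.8, 12.6]
force: [0.2, 0.4, -0.2]
gripper_width: 0.5
```

Run:
```python
from h import *
f=grab_frame("side");g=grab_frame("scene");s=telemetry.state()
W=grab_frame("wrist")
a=cv2.resize(g["color"][130:200,200:300],None,fx=8,fy=8,interpolation=cv2.INTER_CUBIC)
cv2.imwrite("pics/sc12.png",a)
a=cv2.resize(f["color"][215:285,250:320],None,fx=8,fy=8,interpolation=cv2.INTER_CUBIC)
cv2.imwrite("pics/si12.png",a)
crop(W,220,140,120,110,6,"w12.png")
```

```text
(no output)
```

View pics/sc12.png

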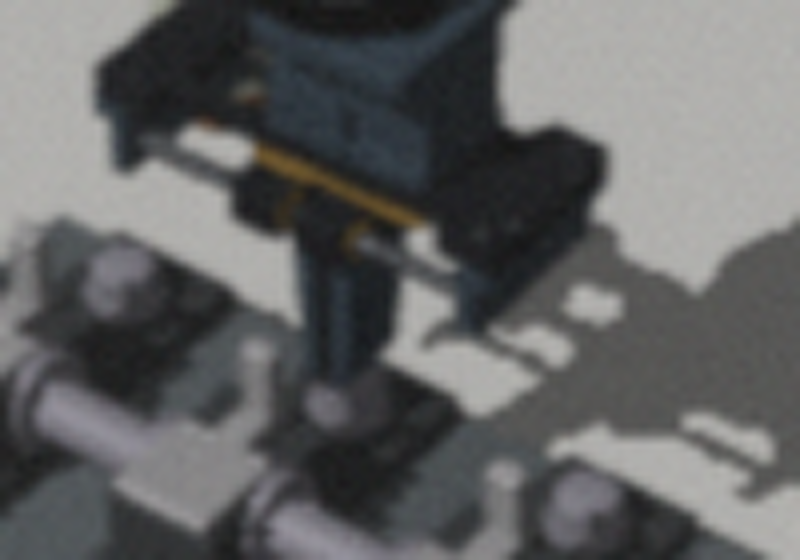

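View pics/si12.png

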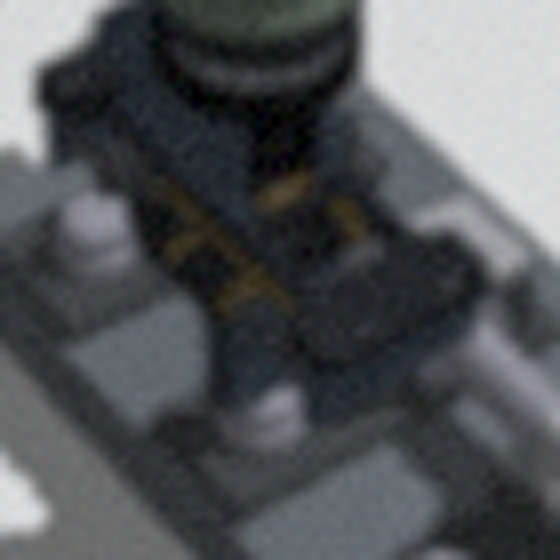

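View pics/w12.png

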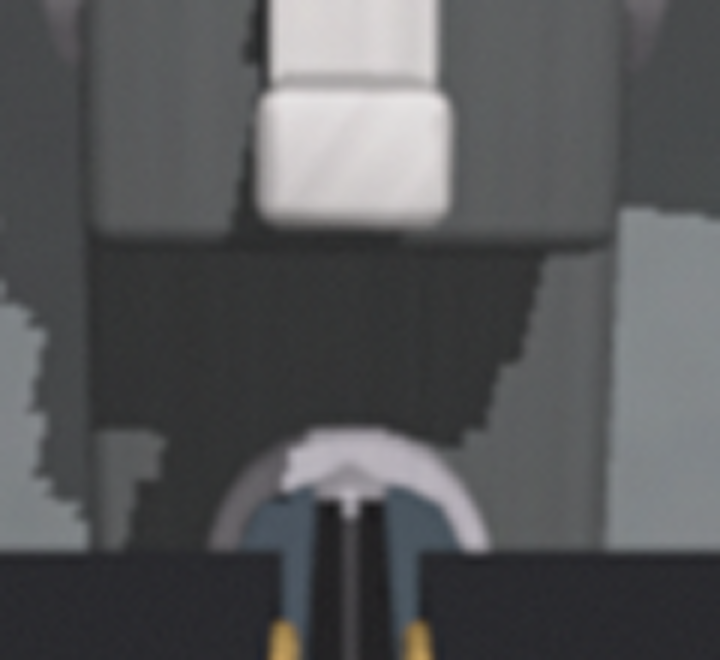

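Run:
```python
from h import *
import pickle
W=pickle.load(open("w6.pkl","rb"))
W2=pickle.load(open("f1.pkl","rb"))["wrist"]
c=W2["color"][210:330,120:440]
cv2.imwrite("pics/w2z.png",cv2.resize(c,None,fx=2.5,fy=2.5,interpolation=cv2.INTER_CUBIC))
p=np.array([574.43,150.86,192.76])
for dz in (0,10,20,30):
  for dy in (-16,0,16):
    print(dz,dy,[((proj(W2,p+[dx,dy,dz])-[120,210])*2.5).round() for dx in (-45.5,45.5)])
```

```text
0 -16 [array([234., 121.]), array([560., 121.])]
0 0 [array([231.,  66.]), array([563.,  67.])]
0 16 [array([228.,  10.]), array([566.,  10.])]
10 -16 [array([226., 136.]), array([568., 136.])]
10 0 [array([222.,  79.]), array([571.,  79.])]
10 16 [array([219.,  20.]), array([575.,  20.])]
20 -16 [array([217., 152.]), array([577., 153.])]
20 0 [array([213.,  93.]), array([581.,  93.])]
20 16 [array([209.,  31.]), array([585.,  31.])]
30 -16 [array([207., 171.]), array([587., 172.])]
30 0 [array([203., 109.]), array([591., 109.])]
30 16 [array([199.,  43.]), array([596.,  44.])]
```

View pics/w2z.png

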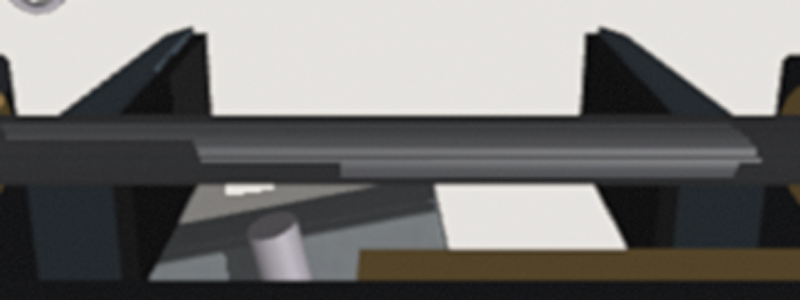

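Request:
drive_tool([
  {"claw": 1, "dx": 0, "dy": 0, "dz": 0.12, "yaw": 0},
])

```text
time_s: 13.7
ee_pos: [479.7, -185.5, 51.2]
ee_rot: [-180.0, -0.8, 12.6]
force: [0.7, 1.0, -0.2]
gripper_width: 0.4
```

Request:
drive_tool([
  {"claw": 1, "dx": 0, "dy": 0, "dz": 0.12, "yaw": 0},
])

```text
time_s: 13.82
ee_pos: [479.7, -185.5, 48.9]
ee_rot: [-180.0, -0.8, 12.6]
force: [-0.8, 0.7, 2.5]
gripper_width: 0.4
```

Request:
drive_tool([
  {"claw": 1, "dx": 0, "dy": 0, "dz": 0.12, "yaw": 0},
])

```text
time_s: 13.95
ee_pos: [479.7, -185.5, 46.6]
ee_rot: [-180.0, -0.8, 12.6]
force: [-0.4, -0.1, 2.6]
gripper_width: 0.8
```

Request:
drive_tool([
  {"claw": 1, "dx": 0, "dy": 0, "dz": 0.12, "yaw": 0},
])

```text
time_s: 14.08
ee_pos: [479.7, -185.5, 44.1]
ee_rot: [-180.0, -0.8, 12.6]
force: [-1.7, -0.8, 3.3]
gripper_width: 0.2
```

Request:
drive_tool([
  {"claw": 1, "dx": 0, "dy": 0, "dz": 0.12, "yaw": 0},
])

```text
time_s: 14.2
ee_pos: [479.7, -185.5, 41.9]
ee_rot: [180.0, -0.8, 12.6]
force: [-3.4, 0.8, 21.3]
gripper_width: 0.8
```

Request:
drive_tool([
  {"claw": 1, "dx": 0, "dy": 0, "dz": 0.12, "yaw": 0},
])

```text
time_s: 14.32
ee_pos: [479.8, -185.6, 41.8]
ee_rot: [180.0, -0.8, 12.6]
force: [-9.1, 3.7, 33.4]
gripper_width: 0.7
```

Request:
drive_tool([
  {"claw": 1, "dx": 0, "dy": 0, "dz": -0.3, "yaw": 0},
  {"claw": 1, "dx": 0, "dy": 0, "dz": -0.8, "yaw": 0},
  {"claw": 1, "dx": 0, "dy": 0, "dz": -0.9, "yaw": 0},
  {"claw": 1, "dx": 0, "dy": 0, "dz": -0.9, "yaw": 0},
  {"claw": 0.2, "dx": -0.4, "dy": 0, "dz": -0.9, "yaw": 0},
])

```text
time_s: 14.95
ee_pos: [470.6, -187.1, 117.6]
ee_rot: [-179.9, -0.7, 12.7]
force: [0.4, -0.2, 0.3]
gripper_width: 7.9
```

Request:
drive_tool([
  {"claw": 0.2, "dx": -0.6, "dy": 0, "dz": -0.5, "yaw": 0},
  {"claw": 0.2, "dx": -0.3, "dy": 0, "dz": 0, "yaw": 0},
  {"claw": 0.2, "dx": 0, "dy": 0, "dz": 0, "yaw": 0},
])

```text
time_s: 15.32
ee_pos: [451.6, -191.4, 127.5]
ee_rot: [-179.9, -0.7, 12.6]
force: [-0.2, -0.1, -0.4]
gripper_width: 35.7
```

Run:
```python
from h import *
import pickle
W=grab_frame("wrist");cv2.imwrite("pics/w13.png",W["color"]);pickle.dump(W,open("w13.pkl","wb"))
f=grab_frame("side");g=grab_frame("scene")
crop(f,220,180,140,120,5,"si13.png");crop(g,150,100,160,140,5,"sc13.png")
print(telemetry.state()["ee_pos"],telemetry.state()["ee_rot"])
```

```text
[ 452.28630157 -191.37294202  127.50381395] [-179.9371107    -0.71229712   12.65295886]
```

View pics/w13.png

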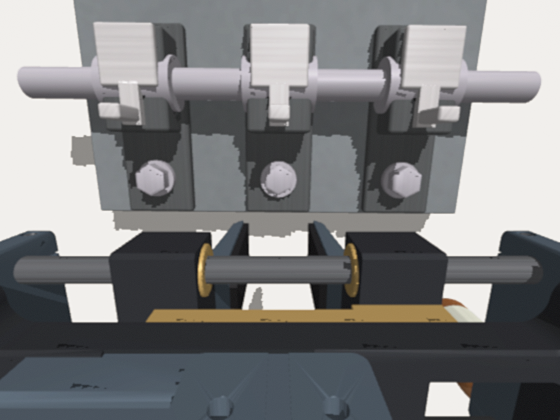

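View pics/sc13.png

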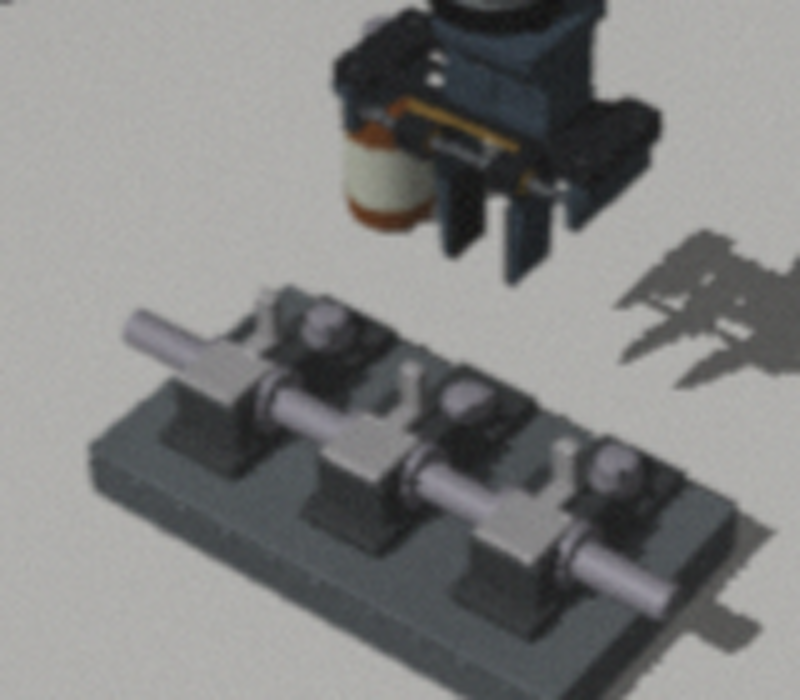

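View pics/si13.png

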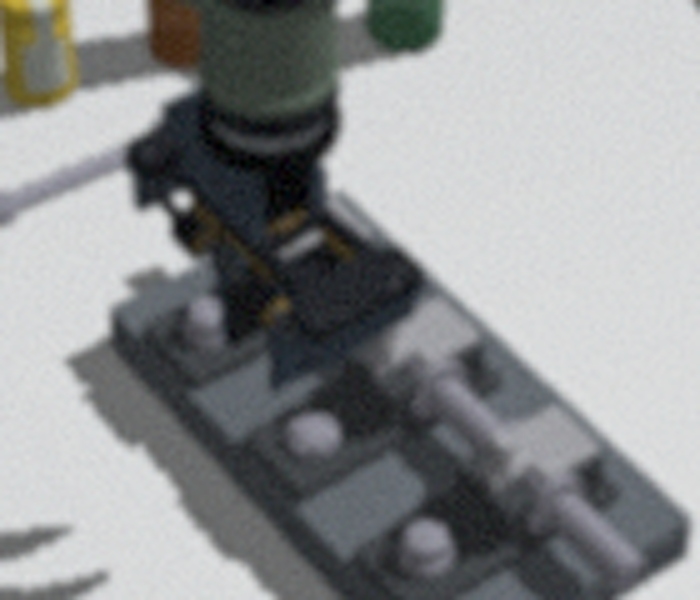

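Run:
```python
from h import *
import pickle
W=pickle.load(open("w13.pkl","rb"));crop(W,225,10,110,120,6,"w13c.png")
for z in (122,112):print(onz(W,279,112,z))
for u,v in [(155,178),(278,180),(403,180)]:print(onz(W,u,v,72 if u!=278 else 63))
```

```text
[ 531.20345903 -174.79627303  122.        ]
[ 532.0630476  -174.62801443  112.        ]
[460.8786639  -83.49935274  72.        ]
[ 480.69250314 -185.3786135    63.        ]
[ 504.90201299 -288.08023477   72.        ]
```

View pics/w13c.png

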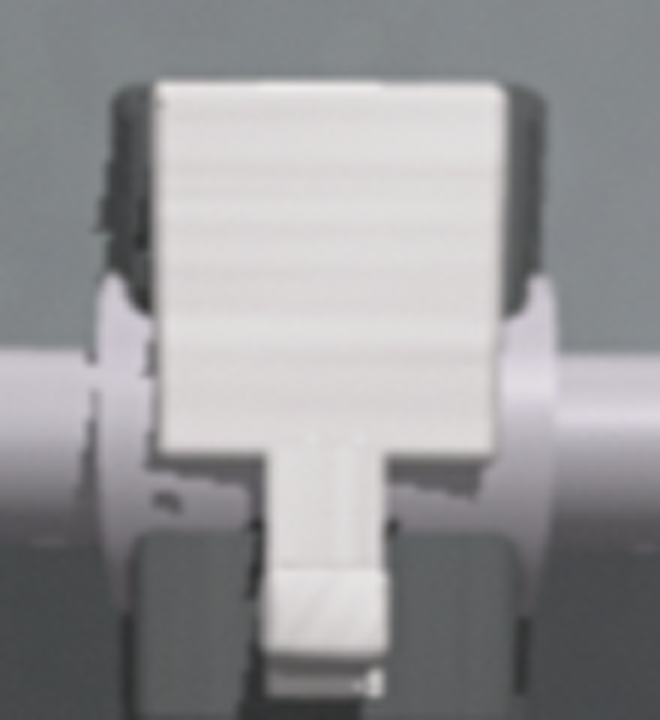

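Request:
drive_tool([
  {"claw": 0.2, "dx": 0.7, "dy": 0, "dz": 0, "yaw": 0},
  {"claw": 0.2, "dx": 0.9, "dy": 0, "dz": 0, "yaw": 0},
  {"claw": 0.2, "dx": 0.9, "dy": 0.05, "dz": 0, "yaw": 0},
  {"claw": 0.2, "dx": 0.9, "dy": 0, "dz": 0, "yaw": 0},
  {"claw": 0.2, "dx": 0.3, "dy": 0, "dz": 0, "yaw": 0},
])

```text
time_s: 16.1
ee_pos: [531.9, -174.6, 127.4]
ee_rot: [-179.9, -0.8, 12.7]
force: [0.2, -0.3, -0.5]
gripper_width: 36.4
```

Request:
drive_tool([
  {"claw": 0.2, "dx": 0, "dy": 0, "dz": 0, "yaw": 0},
])

```text
time_s: 16.23
ee_pos: [532.4, -174.3, 127.1]
ee_rot: [-179.9, -0.7, 12.8]
force: [0.0, 0.0, -0.8]
gripper_width: 36.5
```

Run:
```python
from h import *
W=grab_frame("wrist");cv2.imwrite("pics/w14.png",W["color"])
f=grab_frame("side");g=grab_frame("scene")
crop(f,220,180,140,120,5,"si14.png");crop(g,150,100,160,140,5,"sc14.png")
s=telemetry.state();print(s["ee_pos"],s["ee_rot"],s["gripper_width"])
```

```text
[ 531.46324925 -174.5452948   127.31045049] [-179.91746726   -0.72740156   12.71717733] 36.30073812301819
```

View pics/sc14.png

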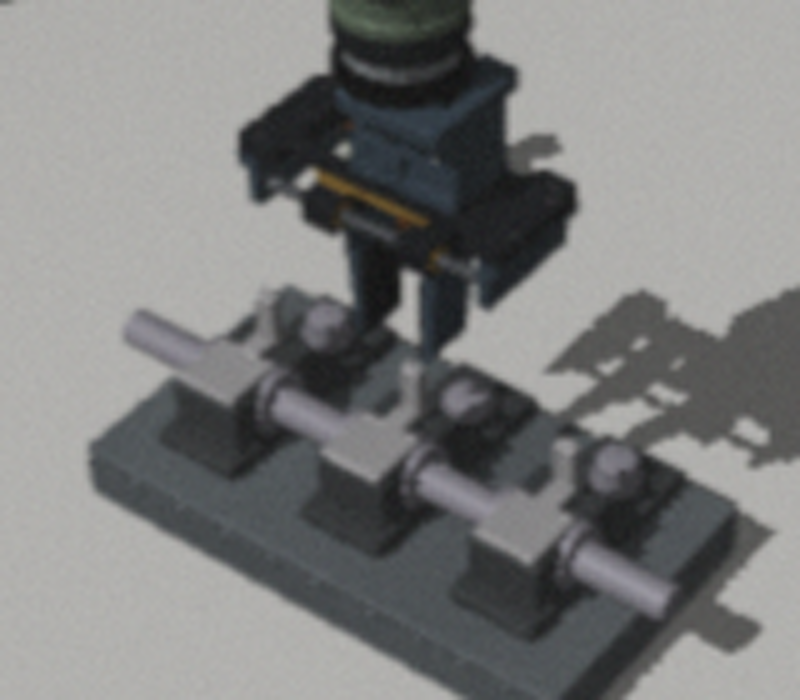

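View pics/si14.png

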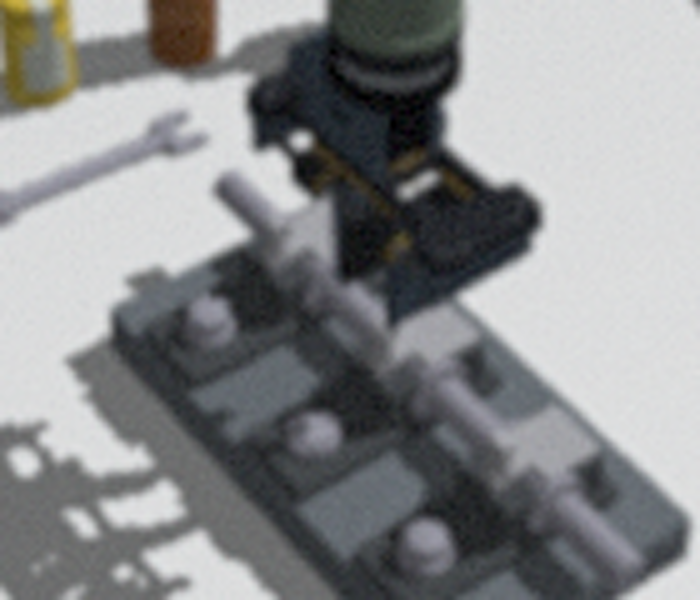

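View pics/w14.png

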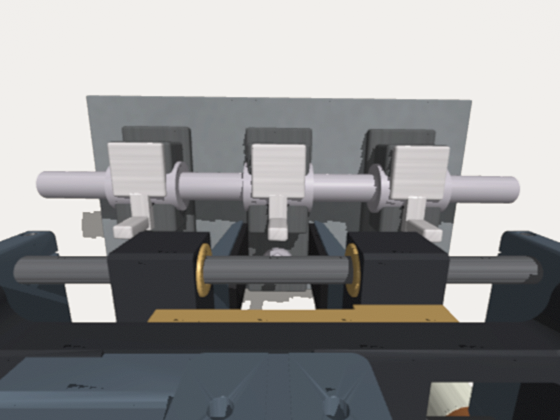

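Request:
drive_tool([
  {"claw": 0.2, "dx": 0.05, "dy": 0, "dz": 0.4, "yaw": 0},
  {"claw": 0.2, "dx": 0, "dy": 0, "dz": 0.7, "yaw": 0},
  {"claw": 0.2, "dx": 0, "dy": 0, "dz": 0.7, "yaw": 0},
  {"claw": 0.2, "dx": 0, "dy": 0, "dz": 0.2, "yaw": 0},
  {"claw": 0.2, "dx": 0, "dy": 0, "dz": 0, "yaw": 0},
])

```text
time_s: 17.0
ee_pos: [531.0, -174.3, 83.8]
ee_rot: [-179.8, -0.6, 12.6]
force: [-0.0, 0.1, 0.0]
gripper_width: 36.4
```

Free descent with no contact. A bit lower, then close.

Request:
drive_tool([
  {"claw": 0.2, "dx": 0.05, "dy": 0, "dz": 0.3, "yaw": 0},
  {"claw": 0.7, "dx": 0, "dy": 0, "dz": 0, "yaw": 0},
  {"claw": 1, "dx": 0, "dy": 0, "dz": 0, "yaw": 0},
  {"claw": 1, "dx": 0, "dy": 0, "dz": 0, "yaw": 0},
  {"claw": 1, "dx": 0, "dy": 0, "dz": 0, "yaw": 0},
])

```text
time_s: 17.62
ee_pos: [532.6, -173.7, 78.1]
ee_rot: [-179.8, -0.7, 12.6]
force: [-0.4, 0.2, -1.2]
gripper_width: 13.6
```

Run:
```python
from h import *
W=grab_frame("wrist");cv2.imwrite("pics/w15.png",W["color"])
f=grab_frame("side");g=grab_frame("scene")
crop(f,220,180,140,120,5,"si15.png");crop(g,150,100,160,140,5,"sc15.png")
s=telemetry.state();print(s["ee_pos"],s["ee_rot"],s["gripper_width"],s["force"])
```

```text
[ 532.61307446 -173.70998556   78.03807731] [-179.83873677   -0.67313219   12.62418958] 13.977230031613999 [-0.39595099  0.75660929 -0.20216717]
```

View pics/sc15.png

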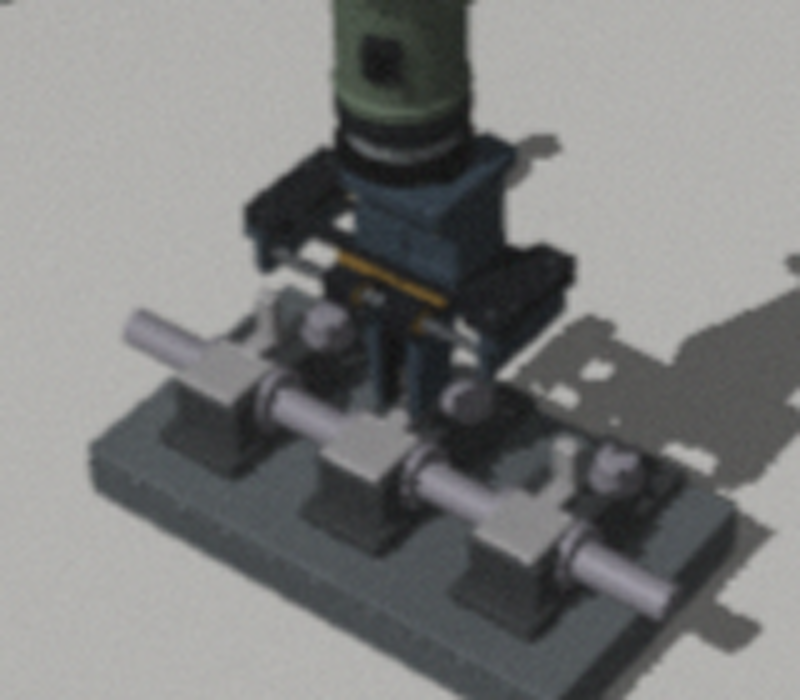

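View pics/w15.png

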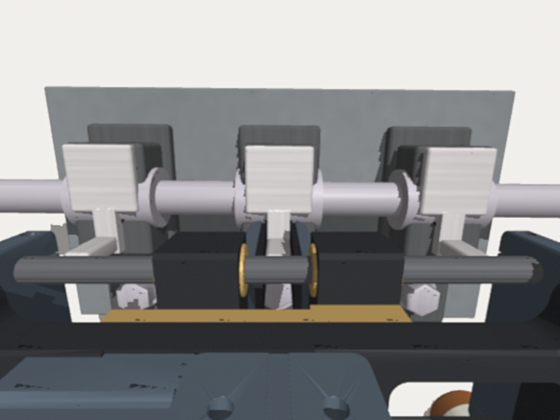

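Request:
drive_tool([
  {"claw": 1, "dx": 0.13, "dy": 0, "dz": -0.3, "yaw": 0},
  {"claw": 1, "dx": 0.15, "dy": 0, "dz": -0.27, "yaw": 0},
  {"claw": 1, "dx": 0.2, "dy": 0, "dz": -0.25, "yaw": 0},
])

```text
time_s: 18.15
ee_pos: [541.4, -171.8, 94.5]
ee_rot: [-179.8, -0.5, 12.6]
force: [0.4, -0.7, -2.7]
gripper_width: 14.1
```

Request:
drive_tool([
  {"claw": 1, "dx": 0.24, "dy": 0, "dz": -0.24, "yaw": 0},
  {"claw": 1, "dx": 0.25, "dy": 0, "dz": -0.22, "yaw": 0},
  {"claw": 1, "dx": 0.26, "dy": 0, "dz": -0.18, "yaw": 0},
])

```text
time_s: 18.52
ee_pos: [555.7, -168.7, 108.3]
ee_rot: [-179.8, -0.4, 12.6]
force: [-1.2, 0.1, -2.7]
gripper_width: 13.9
```

Run:
```python
from h import *
W=grab_frame("wrist");cv2.imwrite("pics/w16.png",W["color"])
f=grab_frame("side");g=grab_frame("scene")
crop(f,220,180,140,120,5,"si16.png");crop(g,150,100,160,140,5,"sc16.png")
s=telemetry.state();print(s["ee_pos"],s["ee_rot"],s["gripper_width"],s["force"])
```

```text
[ 556.30763216 -168.55027478  108.55988939] [-179.81916948   -0.48555033   12.64308488] 13.982481330590907 [-1.63728656  0.50289941  1.23058687]
```

View pics/sc16.png

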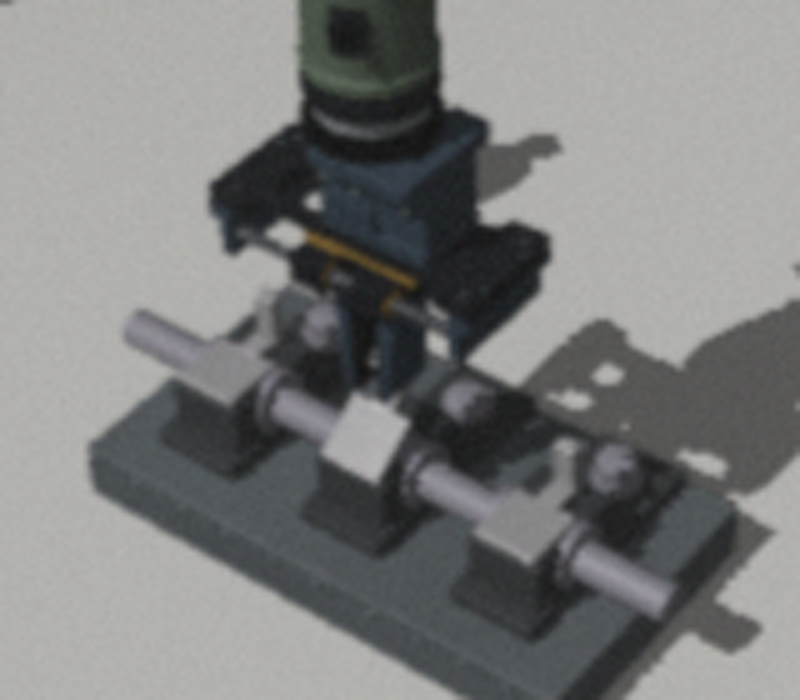

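View pics/w16.png

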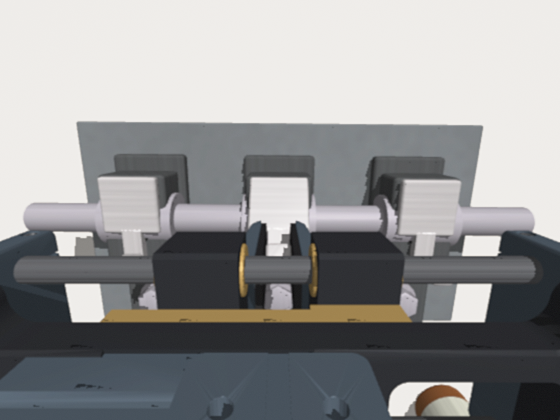

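Request:
drive_tool([
  {"claw": 1, "dx": 0.27, "dy": 0, "dz": -0.16, "yaw": 0},
  {"claw": 1, "dx": 0.28, "dy": 0, "dz": -0.13, "yaw": 0},
  {"claw": 1, "dx": 0.28, "dy": 0, "dz": -0.09, "yaw": 0},
  {"claw": 1, "dx": 0.2, "dy": 0, "dz": -0.05, "yaw": 0},
  {"claw": 1, "dx": 0, "dy": 0, "dz": 0, "yaw": 0},
])

```text
time_s: 19.3
ee_pos: [576.9, -164.1, 117.9]
ee_rot: [-179.8, -0.4, 12.6]
force: [-1.4, -0.4, -0.6]
gripper_width: 13.8
```

Run:
```python
from h import *
W=grab_frame("wrist");cv2.imwrite("pics/w17.png",W["color"])
f=grab_frame("side");g=grab_frame("scene")
cv2.imwrite("pics/scf.png",g["color"])
crop(f,220,180,140,120,5,"si17.png");crop(g,150,100,160,140,5,"sc17.png");crop(g,250,220,160,140,5,"scj17.png")
s=telemetry.state();print(s["ee_pos"],s["ee_rot"],s["gripper_width"],s["force"])
```

```text
[ 576.73218726 -164.16169072  117.81070883] [-179.81794109   -0.39821757   12.61327384] 13.747633812712921 [-0.52409832 -0.46161535 -0.79729081]
```

View pics/sc17.png

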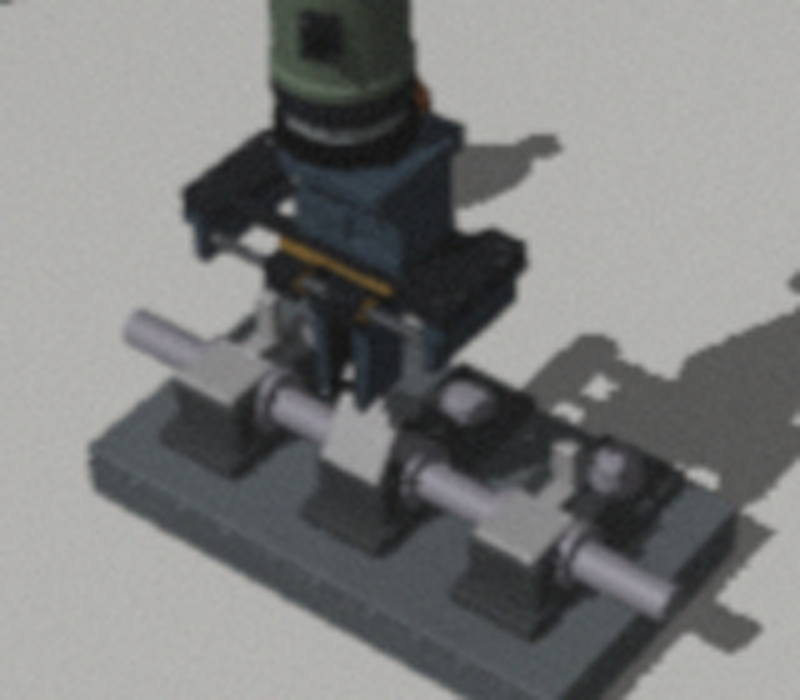

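View pics/si17.png

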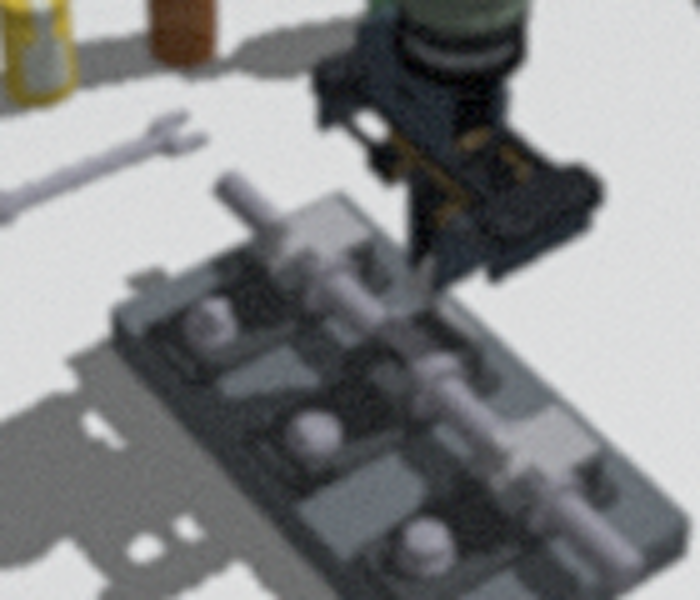

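View pics/scj17.png

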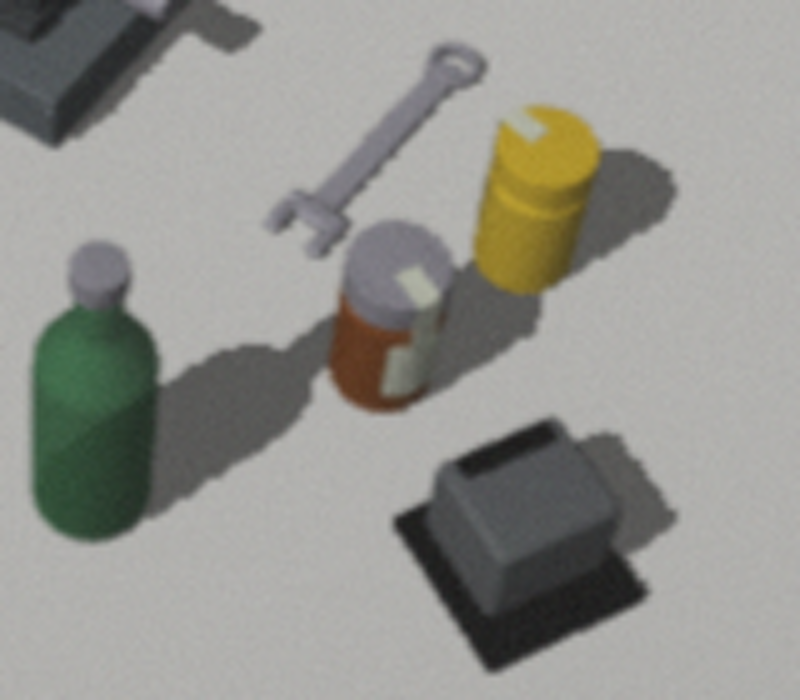

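View pics/w17.png

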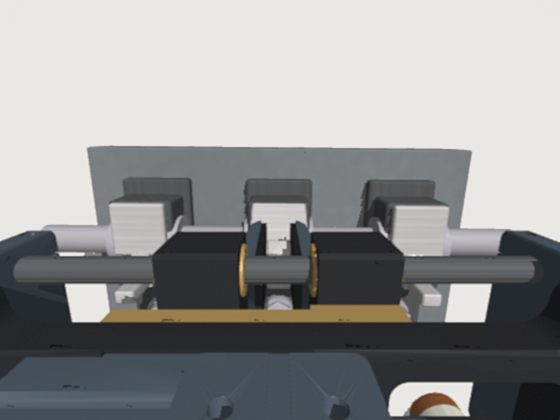

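Run:
```python
from h import *
print(job.job_done())
s=telemetry.state();print(s["time_s"],s["ee_pos"],s["gripper_width"])
```

```text
the job is handed in; nothing more can be done
None
the job is handed in; nothing more can be done
```

I carried out all three steps, and the job is handed in at about 19.5 s of the 58 s allowed. The interface gave no verdict.

- **Jar:** I turned it about 65° clockwise where it stood and let go. Measured just before release, the ticket pointed to 74.4° and the scanner to about 73°. The jar's middle was within about 2 mm of where it started. The last picture shows it upright with the ticket still towards the window.
- **Loose bolt:** I tapped the middle bolt first. It slid about 8–9 mm against roughly 3 N, then stopped hard at up to about 33 N. It was visibly lower than the other two afterwards. I did not tap the other two bolts.
- **Cap:** I gripped the middle cap's tab (finger opening 14 mm, matching the tab) and lifted it along its arc. From the tool's path it is about 0.95–1.0 rad open, and the fingers still hold it. The angle was worked out from the tool's position, not measured directly. In the last pictures the left and right caps look shut, and the spanner and green bottle are where they were. The stubby bottle was mostly hidden behind the arm in those views, but the arm never came near it.

**Checks that disagreed:**
- **Fingertips:** they sit about 20 mm behind the reported TCP. A wrist picture and the bolt contact height both showed this, so I corrected the heights for the bolt and cap steps. Because of it, the jar was gripped higher than planned, near its lid, with no harm done.
- **Bolt spacing:** it measured 1–5% short in the wrist views. I put that down to calibration and rough pixel reading.

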